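Pack the culture dishes and seal the chest at the first click

TASK

Lay all the round culture dishes that are on the bench flat inside the sealing chest, one to a bay, then lower its hinged lid fully shut, without letting it slam. Then turn the black knob on the chest's lock housing clockwise until it is run home and its slip clutch clicks once, stop at that first click (a second click is too much), and let go. Do not disturb the dropper bottle, beaker and indicator bottle standing nearby.

Things in the scene. Friction and masses are not known exactly. Their poses are not given: they have to be found in the camera images.
- chest_floor (a point): centre of the inner floor of the sealing chest, a white open tub fixed to the bench: outside 170 mm (its x) by 334 mm (its y) by 65 mm high, walls and floor 12 mm thick: inside 146 x 310 mm, 53 mm deep. Ribs 3 mm thick and 18 mm high along x, at y -77.5, 0 and 77.5 mm, part it into four bays 74 mm wide, middles at y -116, -39, 39, 116 mm. x of this frame points to the hinge side (away from the robot), y along the hinge, z up; 12 mm above the bench
- lock_top (a point): middle of the top of the lock housing, a white block 84 mm (chest x) by 90 mm (chest y) by 79 mm high, fixed against the outside of the chest's front wall at its left; the knob is on it. 127 mm before the chest's middle and 85 mm to its left; axes as the chest's
- lid_hinge (a point): middle of the hinge line of the lid, on the far rim of the chest, 85 mm from the chest's centre along chest x and 65 mm above the bench; the hinge runs along chest y
- lid (a joint): angle of the aluminium lid (170 x 334 mm, 12 mm thick): 0 = shut flat on the rim, 1.57 = upright, at most 1.75; starts open between 1.45 and 1.65. The hinge is stiff (about 0.30 N m of friction): the lid stays where it is left and must be brought all the way down; 2 N on the tab moves it
- lid_tab (a point): middle of the free part of the black tab on the lid's front edge, 194 mm from the hinge line, 85 mm to the right (chest -y) of the middle and 6 mm above the hinge's plane when shut. The tab is 26 mm wide (along chest y), 12 mm thick, 42 mm out from the lid's edge; it points up when the lid is open and toward the robot when shut, then 72 mm above the bench. Its x axis points to the hinge
- knob_grip (a point): middle of the top of the black knob's grip bar, on top of the lock housing, on the knob's axis, 123 mm above the bench, its axis upright. The bar is 52 mm long along this frame's x (white line on its +x half), 14 mm thick along y and 30 mm high, on a round foot 56 mm across and 6 mm high; below that is the flat collar
- collar (a joint): turn of the aluminium collar (76 mm across, 12 black graduations 30 degrees apart, one of them thick) under the knob and of the screw it belongs to; grows clockwise seen from above. It starts between 0.4 and 1.4 and comes to a hard stop, run home, at 3.0; about 0.05 N m turns it, and it stays where it is left. The click may throw it back by up to 0.2
- knob (a joint): slip of the knob against its collar: 0 while they turn together (white line over the thick graduation); grows clockwise. When the collar is run home the clutch gives way at about 0.2 N m: the knob rides up over a tooth (half way at 0.26), snaps over to 0.52 (30 degrees, first click) and rests there; the next tooth is passed at 0.79 and clicks home at 1.05
- dish_1: round clear glass culture dish with its lid on, lying on the bench: 66 mm across at the grip (69 mm over the rim), 15 mm tall; origin at the centre of its underside, z axis up. One of two to four such dishes; None if absent this time
- dish_2: round clear glass culture dish with its lid on, lying on the bench: 66 mm across at the grip (69 mm over the rim), 15 mm tall; origin at the centre of its underside, z axis up. One of two to four such dishes; None if absent this time
- dish_3: round clear glass culture dish with its lid on, lying on the bench: 66 mm across at the grip (69 mm over the rim), 15 mm tall; origin at the centre of its underside, z axis up. One of two to four such dishes; None if absent this time
- dish_4: round clear glass culture dish with its lid on, lying on the bench: 66 mm across at the grip (69 mm over the rim), 15 mm tall; origin at the centre of its underside, z axis up. One of two to four such dishes; None if absent this time
- dropper: bystander: dropper bottle with a pointed spout, 51 mm across, 143 mm tall, origin at the centre of its underside; does not belong in the chest
- beaker: bystander: glass beaker, 69 mm across, 82 mm tall, origin at the centre of its underside
- bottle: bystander: small capped indicator bottle, 43 mm across, 77 mm tall, origin at the centre of its underside

How it is judged (in metres and radians):
On the way, in this order (a step that is already met when the one before it is completed fails the run):
1. every dish lies flat on the floor of the chest while the lid is open (x of dish_1 in the frame of chest_floor between -0.045 and 0.045 m and y of dish_1 in the frame of chest_floor between -0.128 and 0.128 m and z of dish_1 in the frame of chest_floor between -0.008 and 0.008 m and angle between each of dish_1, dish_2, dish_3, dish_4's own z axis and vertical below 0.12 rad and x of dish_2 in the frame of chest_floor between -0.045 and 0.045 m and y of dish_2 in the frame of chest_floor between -0.128 and 0.128 m and z of dish_2 in the frame of chest_floor between -0.008 and 0.008 m and x of dish_3 in the frame of chest_floor between -0.045 and 0.045 m and y of dish_3 in the frame of chest_floor between -0.128 and 0.128 m and z of dish_3 in the frame of chest_floor between -0.008 and 0.008 m and x of dish_4 in the frame of chest_floor between -0.045 and 0.045 m and y of dish_4 in the frame of chest_floor between -0.128 and 0.128 m and z of dish_4 in the frame of chest_floor between -0.008 and 0.008 m and value of joint lid above 0.8 rad), for 0.2 s.
2. the lid is lowered fully shut (value of joint lid below 0.03 rad), for 0.2 s.
3. the knob is run home and the clutch has clicked once (value of joint collar above 2.75 rad and value of joint knob between 0.4 and 0.7 rad and value of joint lid below 0.03 rad), for 0.2 s.
At the end, for the whole second after the job is handed in: every dish lies at rest on the chest floor in a bay (middle within 45 mm along x, 128 mm along y, under 8 mm above the floor, within 0.12 rad of level); the lid is shut within 0.03 rad; the collar is run home (over 2.75) and the knob has slipped one tooth (0.40 to 0.70 rad) (all of step 3 and x of dish_1 in the frame of chest_floor between -0.045 and 0.045 m and y of dish_1 in the frame of chest_floor between -0.128 and 0.128 m and z of dish_1 in the frame of chest_floor between -0.008 and 0.008 m and angle between each of dish_1, dish_2, dish_3, dish_4's own z axis and vertical below 0.12 rad and x of dish_2 in the frame of chest_floor between -0.045 and 0.045 m and y of dish_2 in the frame of chest_floor between -0.128 and 0.128 m and z of dish_2 in the frame of chest_floor between -0.008 and 0.008 m and x of dish_3 in the frame of chest_floor between -0.045 and 0.045 m and y of dish_3 in the frame of chest_floor between -0.128 and 0.128 m and z of dish_3 in the frame of chest_floor between -0.008 and 0.008 m and x of dish_4 in the frame of chest_floor between -0.045 and 0.045 m and y of dish_4 in the frame of chest_floor between -0.128 and 0.128 m and z of dish_4 in the frame of chest_floor between -0.008 and 0.008 m and linear speed of each of dish_1, dish_2, dish_3, dish_4 below 0.05 m/s); the robot touches nothing.
It fails at once if the clutch is turned to a second click (slip over 0.79 rad) (value of joint knob above 0.79 rad).
It fails at once if the lid slams: it closes faster than 2 rad/s over its last 0.3 rad (value of joint lid below 0.3 rad and velocity of joint lid below -2 rad/s).
It fails at once if the screw is run home while the lid is still open (value of joint lid above 0.2 rad and value of joint collar above 2.9 rad).
It fails at once if the dropper bottle, beaker or indicator bottle is disturbed (moved over 30 mm) (distance of any of dropper, beaker, bottle from where it was at the start of the episode above 0.03 m).
Of dish_1, dish_2, dish_3, dish_4 only 2 to 4 are there at a start; the rules pass over those that are not, and their reading is None.
At some moment in a run one of dish_1, dish_2, dish_3, dish_4 may be knocked a few centimetres aside while the robot is not near it.
It also fails if it takes over 210 s, if anything falls off the work surface, if the arm or the gripper's body presses on something with over 40 N, if the wrist force passes 120 N, or if a joint passes its speed limit or range.

ROBOT

A 6-joint arm with a two-finger parallel gripper is mounted at the origin on a cart in front of the work surface, level with it; the furniture and walls round the work are solid. World frame = base frame: x ahead of the robot, y to its left, z up, the work surface at z = 0. Lengths are in m, angles in degrees, forces in N, time in s.
With the tool pointing down it reaches from about 0.25 to 0.725 m from the base axis. Payload 9.7 kg.
Tool frame: the origin (TCP) lies midway between the tips of the shut fingers; the grasp point (between the pads) lies 19 mm behind it (bot.pinch_z is the distance from the TCP to the grasp point, in m); z points along the fingers, y is the direction in which the jaws open and shut (so a half turn about z gives the same grasp; the last joint's range is limited). The gripper opens to 85 mm and grips with 20 to 120 N. Pads are 22 mm wide; open, the fingers measure 114 mm over their backs; the gripper's body (76 mm by 85 mm) begins 54 mm behind the grasp point. The pads swing forward as they close: fully open they stand 13 mm farther back than shut.
Start: joints at [69.5, 4.979, 10.078, 95.1, 0, 90], TCP at [0.193, 0.515, 0.202] pointing down, gripper open.
Joint ranges: [-179.16, 179.16], [-48.56, 103.87], [-65.8, 70.77], [-126.05, 130.52], [-82.76, 87.17], [-180, 180]. Speed limits (degrees/s): [127.2, 127.2, 147.25, 180, 180, 180].

INTERFACE

Orientations are given as [roll, pitch, yaw] about the fixed x, y, z axes, in that order (R = Rz(yaw) Ry(pitch) Rx(roll)).
In Python, from workcell import bot, imaging gives the robot as it stands.
- The arm moves only by the tool servo_tool, never from a script. Its argument "moves" is a list that holds one entry, the list of rows, each a list of 7 numbers: the turn, a rotation vector about the tool's x, y, z in rad, then the shift along the tool's x, y, z in cm, then the finger opening in cm, from 0 to 8.54. A call has 1 to 12 rows; each row shifts and turns the pose as measured when the row begins, along the tool's axes as they then stand; what a row does not reach is not made up. A row lasts 1/12 s, in which the tool goes at most 41.7 mm and 7.16 degrees, less where a joint would pass 70% of its speed; a pose out of reach is approached as far as the arm can. A call is refused whole if a number of a shift passes 4.17 or a number of a turn 0.125, either way. A call with a gripper value outside its range is refused whole. The fingers move at their own pace and stop on an object; "force" is the grip in N (left out, the last holds). Time passes only in rows, so rows that do not move let the fingers close. It gives the time, the measured TCP pose, the force and the opening at its end, in the units of the state.
- bot.get_obs(): the state, without advancing time (a new reading comes with each control period).
- imaging.camera(name): name is "scene" or "top" or "wrist"; returns the picture (480x640x3 uint8, blue, green, red); there is no depth.
- imaging.calibration(name): a dict with "fx", "fy", "cx", "cy" (pixels), "D" ([k1, k2, p1, p2, k3] as OpenCV has them; the pictures are not rectified), "camera_from_world" (4x4, takes a point from world to camera coordinates). Camera axes: x right, y down, z forward; pixel columns grow to the right and rows downward; lengths in m; the calibration is good to about 2 mm. A picture is of the moment at which its call begins: read the wrist's pose just before it. calibration takes no time and is no camera call; for the wrist camera it gives the pose at the moment of the call.
- bot.job_done(): hands the job in, once; it reports no verdict.
The state is a dict: "time": time; "q": joint angles; "qd": joint speeds; "joint_efforts": joint torques, N m; "ee_pos": TCP position; "tcp_rot": TCP orientation; "wrist_force": force on the tool from outside, world axes, zero at the start; "torque": the same for the moment, N m; "opening": finger opening in m.
Only numpy, scipy, OpenCV 4.12 (cv2) and the standard library are available. Lean on these libraries where they do the work, as an engineer would, in place of code of your own. Each camera call takes 0.05 s, during which the arm holds its last target.

## Working session

There is one attempt and no reset: what is moved stays moved. The work goes in short steps, Python scripts to look and compute and a tool call to move; the robot and the scene stay as the last step left them, time stands still between calls to the robot, and variables do not carry over. Pictures are saved under pics/ and viewed, and the job is handed in when it is done.

Besides the shell and the picture viewer there is one more tool, called after "Call:" by a JSON object that holds its "op" and its "data", one argument or row to a line. servo_tool: Moves the arm, as the interface text tells. Its arguments: {"type":"object","properties":{"moves":{"type":"array","items":{"type":"array","items":{"type":"array","items":{"type":"number"}}}},"force":{"type":"number"}},"required":["moves"]}

```bash
mkdir -p pics; ls; python3 - <<'E'
from workcell import bot, imaging
import cv2
for n in ("scene","top","wrist"):
    c=imaging.calibration(n); 
    cv2.imwrite(f"pics/{n}0.png",imaging.camera(n)); print(n,c)
print(bot.get_obs(),bot.pinch_z)
E
```

```text
pics
scene {'fx': 614.8439240073623, 'fy': 614.8439240073623, 'cx': 311.84780017935446, 'cy': 245.67385120493623, 'D': array([-0.1079922,  0.       ,  0.       ,  0.       ,  0.       ]), 'camera_from_world': array([[ 0.51011659, -0.85979619, -0.02305579, -0.24570631],
       [-0.4311407 , -0.23241687, -0.87183719,  0.32689157],
       [ 0.74424375,  0.45467891, -0.48925284,  1.10820945],
       [ 0.        ,  0.        ,  0.        ,  1.        ]])}
top {'fx': 587.7582711678664, 'fy': 587.7582711678664, 'cx': 318.75501410983367, 'cy': 244.67456086482207, 'D': array([-0.18120978,  0.        ,  0.        ,  0.        ,  0.        ]), 'camera_from_world': array([[ 0.00783483, -0.99980989,  0.01785486,  0.00195722],
       [-0.996918  , -0.00920349, -0.07790886,  0.56066473],
       [ 0.07805838, -0.01718942, -0.99680059,  1.55874944],
       [ 0.        ,  0.        ,  0.        ,  1.        ]])}
wrist {'fx': 397.1261140068802, 'fy': 397.1261140068802, 'cx': 315.5360709887509, 'cy': 237.13544554449484, 'D': array([-0.06755027,  0.        ,  0.        ,  0.        ,  0.        ]), 'came
[... 316 characters left out ...]
00000000e+00,
         1.00000000e+00]])}
{'time': 0.15, 'q': array([ 6.94997646e+01,  5.00484790e+00,  1.00436869e+01,  9.50997194e+01,
       -6.74812003e-04,  8.99990972e+01]), 'qd': array([ 0.03420795, -0.10315387,  0.14331075, -0.04125661,  0.03860107,
       -0.02148603]), 'joint_efforts': array([-6.00960007e-06, -5.20759964e+01,  4.65046585e+01,  1.38180004e-02,
       -2.96636460e-05,  8.30866554e-06]), 'ee_pos': array([0.19254505, 0.51496812, 0.20182577]), 'tcp_rot': array([-1.79939120e+02,  6.73852356e-04,  1.59500668e+02]), 'wrist_force': array([ 0.2436766 ,  0.04125123, -0.03411274]), 'torque': array([ 0.01085737, -0.00541182, -0.01158853]), 'opening': 0.08507115026116302} 0.0187
```

View pics/scene0.png

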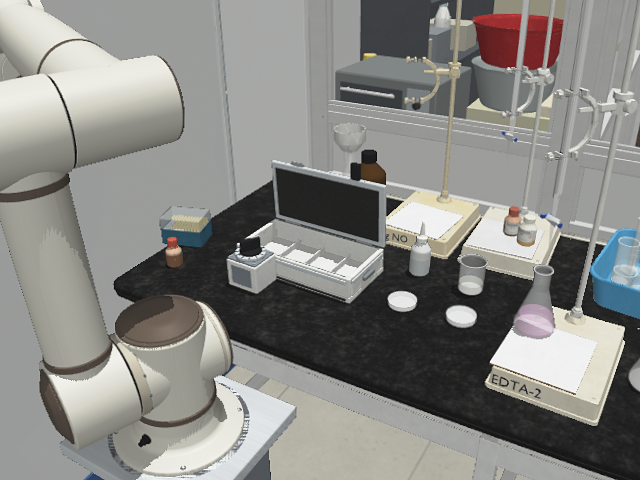

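View pics/top0.png

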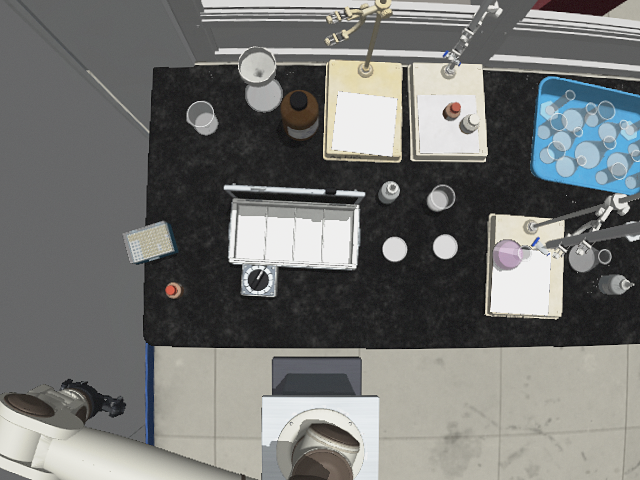

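View pics/wrist0.png

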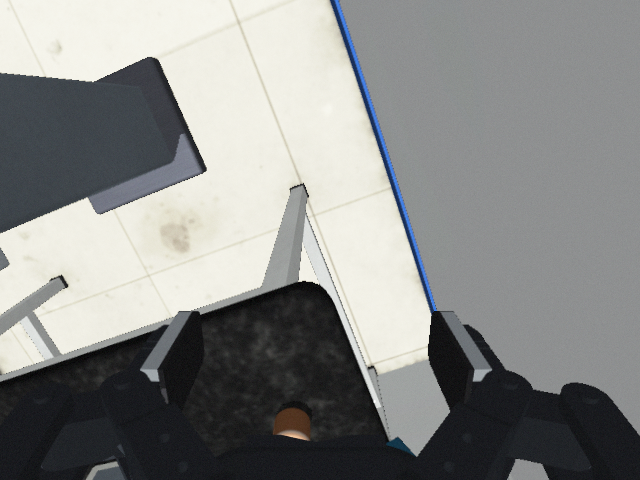

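The top view shows two dishes, at about (395,249) and (445,247). The chest spans (230-360, 195-268), the lock housing is at (259,280), the dropper at (389,192), the beaker at (440,197) and the red-capped indicator bottle at (172,290). Next I'll zoom in and measure.

```bash
cat > h.py <<'E'
from workcell import bot, imaging
import numpy as np, cv2
from scipy.spatial.transform import Rotation as R
def K(c): return np.array([[c['fx'],0,c['cx']],[0,c['fy'],c['cy']],[0,0,1.]])
def w(name,px,z,c=None):
    c=c or imaging.calibration(name)
    p=cv2.undistortPoints(np.array([[px]],float),K(c),c['D'])[0,0]
    T=np.linalg.inv(c['camera_from_world']); d=T[:3,:3]@[p[0],p[1],1]; o=T[:3,3]
    return o+d*(z-o[2])/d[2]
def proj(name,P,c=None):
    c=c or imaging.calibration(name); T=c['camera_from_world']
    return cv2.projectPoints(np.atleast_2d(np.array(P,float)),cv2.Rodrigues(T[:3,:3])[0],T[:3,3],K(c),c['D'])[0][:,0]
def crop(im,x0,y0,x1,y1,f,fn):
    cv2.imwrite(fn,cv2.resize(im[y0:y1,x0:x1],None,fx=f,fy=f,interpolation=cv2.INTER_CUBIC))
def st():
    o=bot.get_obs(); print('t%.2f'%o['time'],'p',o['ee_pos'].round(4),'r',o['tcp_rot'].round(2),'F',o['wrist_force'].round(1),'M',o['torque'].round(2),'op',o['opening'].round(4),'q',o['q'].round(1)); return o
E
python3 - <<'E'
from h import *
im=cv2.imread('pics/top0.png')
crop(im,220,175,370,305,5,'pics/t1.png')
crop(im,370,170,470,270,6,'pics/t2.png')
im=cv2.imread('pics/scene0.png')
crop(im,215,150,495,340,2.8,'pics/s1.png')
for n,p,z in (('d1',(395,249),.012),('d2',(445,247),.012),('drop',(389,197),.05),('beak',(440,200),.04),('bot',(172,291),.07)): print(n,w('top',p,z))
E
```

```text
d1 [ 0.55151671 -0.20086821  0.012     ]
d2 [ 0.55820358 -0.33930855  0.012     ]
drop [ 0.68802684 -0.17963171  0.05      ]
beak [ 0.68360511 -0.32042504  0.04      ]
bot [0.43192416 0.39007195 0.07      ]
```

View pics/t1.png

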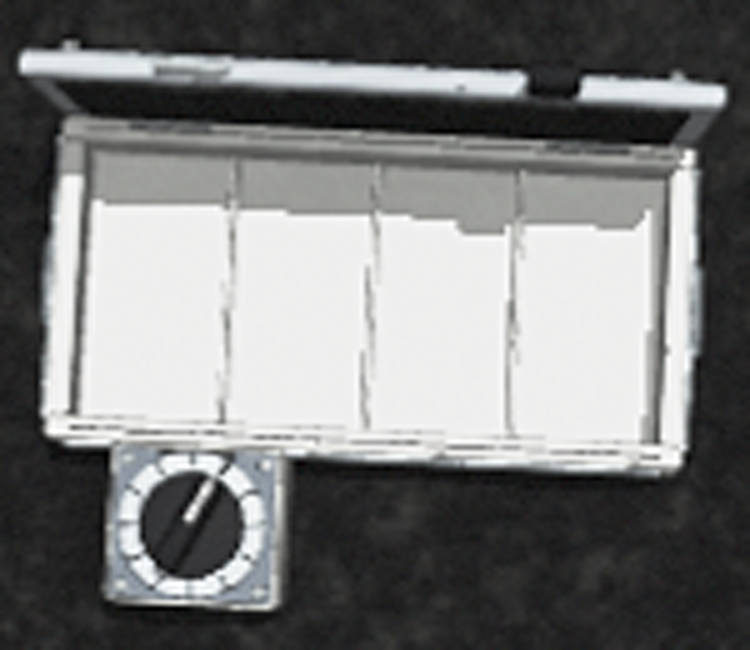

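View pics/t2.png

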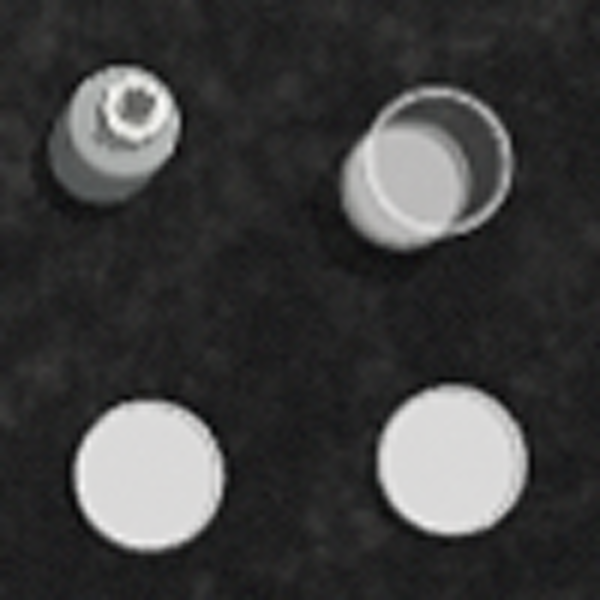

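View pics/s1.png

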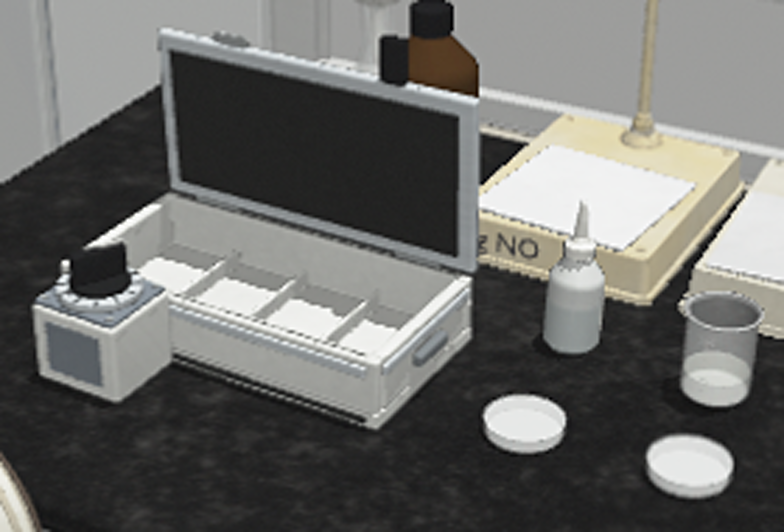

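```bash
python3 - <<'E'
from h import *
from scipy.optimize import least_squares
c=imaging.calibration('top')
L=[((-.085,.167,.065),(43,430)),((-.085,-.167,.065),(685,465)),((.085,.167,.065),(65,120)),((.085,-.167,.065),(693,150)),
((-.127,.085,.088),(193,523)),((-.169,.13,.079),(104,602)),((-.169,.04,.079),(280,608))]
P=np.array([l[0] for l in L]); U=np.array([[220+(l[1][0]-2)/5,175+(l[1][1]-2)/5] for l in L])
def tf(v,P):
    r=R.from_euler('z',v[2]).as_matrix(); return P@r.T+[v[0],v[1],0]
f=lambda v:(proj('top',tf(v,P),c)-U).ravel()
s=least_squares(f,[.58,.08,0],loss='soft_l1'); print(s.x,np.degrees(s.x[2])); print(f(s.x).reshape(-1,2).round(1))
np.save('chest.npy',s.x)
def ov(fn,name,x0,y0,x1,y1,k,out,lidang=1.55):
    im=cv2.imread(fn); im=cv2.resize(im[y0:y1,x0:x1],None,fx=k,fy=k,interpolation=cv2.INTER_CUBIC)
    cc=imaging.calibration(name)
    def line(a,b,col):
        q=proj(name,tf(s.x,np.array([a,b])),cc); q=((q-[x0,y0])*k).round().astype(int)
        cv2.line(im,tuple(map(int,q[0])),tuple(map(int,q[1])),col,1)
    def rect(hx,hy,z,col,ox=0,oy=0):
        p=[(ox+i*hx,oy+j*hy,z) for i,j in((1,1),(1,-1),(-1,-1),(-1,1))]
        for i in range(4): line(p[i],p[(i+1)%4],col)
    rect(.085,.167,.065,(0,0,255));rect(.073,.155,.012,(255,0,0));rect(.042,.045,.079,(0,255,0),-.127,.085)
    for y in(-.0775,0,.0775): line((-.073,y,.03),(.073,y,.03),(255,0,255))
    line((-.127,.085,.079),(-.127,.085,.123),(0,255,255))
    cv2.imwrite(out,im)
ov('pics/top0.png','top',220,175,370,305,5,'pics/o1.png'); ov('pics/scene0.png','scene',215,150,415,310,4,'pics/o2.png')
E
```

```text
[ 0.588453    0.07267856 -0.03800436] -2.177489697195409
[[ 0.4  1.3]
 [-0.4  0.3]
 [-0.2 -1. ]
 [ 0.6 -1.1]
 [ 0.1  0.1]
 [-0.  -0.2]
 [-0.5  0.3]]
```

View pics/o1.png

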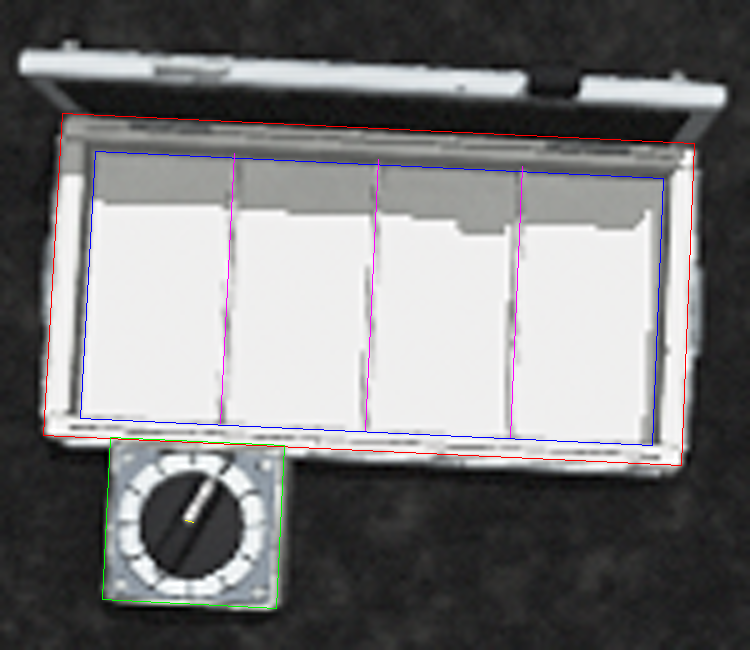

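View pics/o2.png

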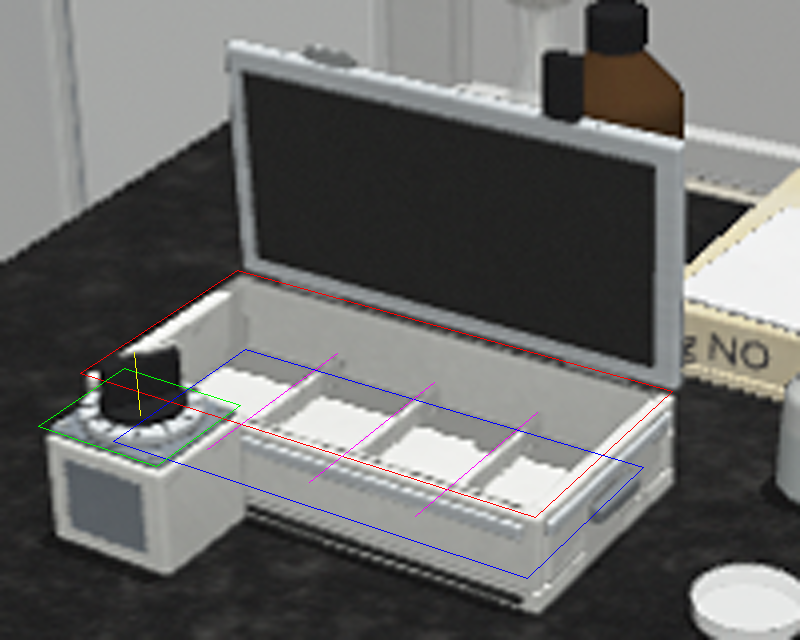

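```bash
python3 - <<'E'
from h import *
o=bot.get_obs(); c=imaging.calibration('wrist'); T=np.linalg.inv(c['camera_from_world'])
r=R.from_euler('xyz',o['tcp_rot'],degrees=True).as_matrix()
print('cam in tool',r.T@(T[:3,3]-o['ee_pos']), 'axes',(r.T@T[:3,:3]).round(3))
im=cv2.imread('pics/top0.png'); h=cv2.cvtColor(im,cv2.COLOR_BGR2GRAY)
for a,b in((395,249),(445,247)):
    m=(h[b-20:b+20,a-20:a+20]>120).astype(np.uint8); 
    k,l,s,ce=cv2.connectedComponentsWithStats(m); i=1+np.argmax(s[1:,4]); print(s[i],ce[i]+[a-20,b-20], w('top',ce[i]+[a-20,b-20],.014))
E
```

```text
cam in tool [ 0.07988482  0.00034764 -0.1718624 ] axes [[-0.001 -0.95  -0.311]
 [ 1.    -0.001  0.001]
 [-0.001 -0.311  0.95 ]]
[  8   8  24  25 484] [394.43181818 248.6714876 ] [ 0.55225335 -0.19901749  0.014     ]
[  8   7  25  25 482] [444.80912863 246.25518672] [ 0.56008974 -0.33832239  0.014     ]
```

Call:
{"op": "servo_tool", "data": {
  "moves": [
    [[0, 0, 0.125, 0, 0, -1, 7.8], [0, 0, 0.125, 0, 0, -1, 7.8], [0, 0, 0.125, 0, 0, -1, 7.8], [0, 0, 0.125, 0, 0, -1, 7.8], [0, 0, 0.125, 0, 0, -1, 7.8], [0, 0, 0.125, 0, 0, -1, 7.8], [0, 0, 0.125, 0, 0, -1, 7.8], [0, 0, 0.125, 0, 0, -1, 7.8], [0, 0, 0.125, 0, 0, 0, 7.8], [0, 0, 0.125, 0, 0, 0, 7.8], [0, 0, 0, 0, 0, 0, 7.8]]
  ],
  "force": 30
}}

```text
time: 1.07
ee_pos: [0.1922, 0.514, 0.2819]
tcp_rot: [-179.9, 0.5, 87.3]
wrist_force: [-0.1, 0.5, 0.4]
opening: 0.0777
```

Call:
{"op": "servo_tool", "data": {
  "moves": [
    [[0, 0, 0, -3.6, 1.8, 0, 7.8], [0, 0, 0, -3.6, 1.8, 0, 7.8], [0, 0, 0, -3.6, 1.8, 0, 7.8], [0, 0, 0, -3.6, 1.8, 0, 7.8], [0, 0, 0, -3.6, 1.8, 0, 7.8], [0, 0, 0, -3.6, 1.8, 0, 7.8], [0, 0, 0, -3.6, 1.8, 0, 7.8], [0, 0, 0, -3.6, 1.8, 0, 7.8], [0, 0, 0, -3.6, 1.8, 0, 7.8], [0, 0, 0, -3.6, 1.8, 0, 7.8], [0, 0, 0, -3.6, 1.8, 0, 7.8], [0, 0, 0, -3.6, 1.8, 0, 7.8]]
  ]
}}

```text
time: 2.07
ee_pos: [0.4004, 0.0663, 0.2789]
tcp_rot: [-179.6, 0.9, 91.2]
wrist_force: [1.1, 1.5, 0.1]
opening: 0.0782
```

Call:
{"op": "servo_tool", "data": {
  "moves": [
    [[0, 0, 0.01, -3, 1.7, 0, 7.8], [0, 0, 0.01, -3, 1.7, 0, 7.8], [0, 0, 0.01, -3, 1.7, 0, 7.8], [0, 0, 0.01, -3, 1.7, 0, 7.8], [0, 0, 0.01, -3, 1.7, 0, 7.8], [0, 0, 0.01, -3, 1.7, 1, 7.8], [0, 0, 0, -3, 1.7, 2, 7.8], [0, 0, 0, -3, 1.7, 3, 7.8], [0, 0, 0, -2.5, 1.5, 3, 7.8], [0, 0, 0, 0, 0, 3, 7.8], [0, 0, 0, 0, 0, 0, 7.8], [0, 0, 0, 0, 0, 0, 7.8]]
  ]
}}

```text
time: 3.07
ee_pos: [0.5526, -0.22, 0.1576]
tcp_rot: [-179.5, 0.8, 90.1]
wrist_force: [0.2, -0.1, 1.3]
opening: 0.0782
```

```bash
python3 - <<'E'
from h import *
st(); im=imaging.camera('wrist'); cv2.imwrite('pics/w1.png',im); print(proj('wrist',[[.552,-.199,.014],[.560,-.338,.014]]))
E
```

```text
Traceback (most recent call last):
  File "h.py", line 16, in st
    o=bot.get_obs(); print('t%.2f'%o['time'],'p',o['ee_pos'].round(4),'r',o['tcp_rot'].round(2),'F',o['wrist_force'].round(1),'M',o['torque'].round(2),'op',o['opening'].round(4),'q',o['q'].round(1)); return o
                                                                                                                                                            ^^^^^^^^^^^^^^^^^^
AttributeError: 'float' object has no attribute 'round'
```

```bash
sed -i "s/o\['opening'\].round(4)/round(o['opening'],4)/" h.py; python3 - <<'E'
from h import *
st(); print(proj('wrist',[[.552,-.199,.014],[.560,-.338,.014]])); im=imaging.camera('wrist'); cv2.imwrite('pics/w1.png',im); 
E
```

```text
t3.07 p [ 0.5526 -0.22    0.1576] r [-179.49    0.79   90.07] F [ 0.2 -0.1  1.3] M [ 0.   -0.06  0.03] op 0.0782 q [-21.2  10.7  11.5  90.9  -0.9  68.7]
[[316.23860748 182.94089156]
 [324.83886356 333.42678469]]
```

View pics/w1.png

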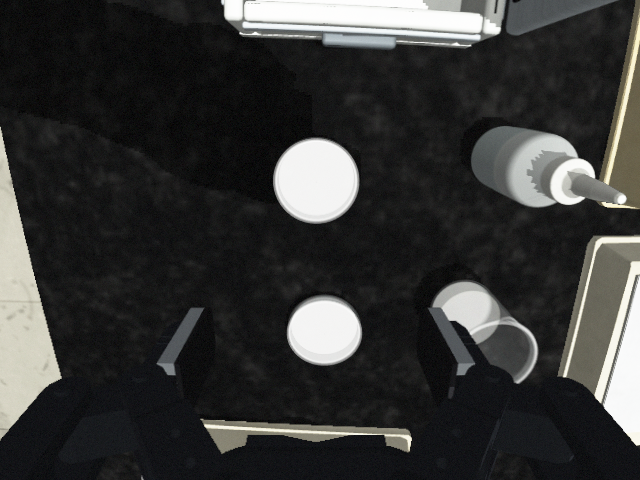

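The wrist view shows dish 1 at (316,180) and dish 2 at (324,330). Both agree with the prediction from the top camera to within about 3 px.

```bash
cat >> h.py <<'E'
def dish(px,im=None,name='wrist',z=.0145,th=130,save=None):
    c=imaging.calibration(name)
    if im is None: im=imaging.camera(name)
    if save: cv2.imwrite(save,im)
    g=cv2.cvtColor(im,cv2.COLOR_BGR2GRAY); m=(g>th).astype(np.uint8)
    n,l,s,ce=cv2.connectedComponentsWithStats(m); i=l[int(px[1]),int(px[0])]
    cs,_=cv2.findContours((l==i).astype(np.uint8),cv2.RETR_EXTERNAL,cv2.CHAIN_APPROX_NONE)
    k=max(cs,key=len); W=np.array([w(name,p[0],z,c)[:2] for p in k])
    A=np.c_[2*W,np.ones(len(W))]; x=np.linalg.lstsq(A,(W**2).sum(1),rcond=None)[0]
    r=np.sqrt(x[2]+x[0]**2+x[1]**2); print('dish',x[:2].round(4),'r',r.round(4)); return x[:2]
E
python3 - <<'E'
from h import *
im=cv2.imread('pics/w1.png'); dish((316,180),im); dish((324,330),im)
E
```

```text
dish [ 0.5514 -0.1974] r 0.0337
dish [ 0.5589 -0.3358] r 0.0345
```

```bash
cat >> h.py <<'E'
def go(p,yaw=87.8,rot=None):
    o=st(); r=R.from_euler('xyz',o['tcp_rot'],degrees=True)
    rd=R.from_euler('xyz',rot if rot is not None else [180,0,yaw],degrees=True)
    print('turn',(r.inv()*rd).as_rotvec().round(3),'shift cm',(r.inv().apply(np.array(p)-o['ee_pos'])*100).round(2))
E
python3 - <<'E'
from h import *
go([.5514,-.1974,.04])
E
```

```text
t3.12 p [ 0.5524 -0.2196  0.1575] r [-179.46    0.77   90.07] F [-0.2  0.2 -0.3] M [ 0.02 -0.02  0.04] op 0.0785 q [-21.2  10.7  11.4  91.   -0.9  68.7]
turn [-0.009  0.014  0.04 ] shift cm [2.380e+00 1.000e-02 1.172e+01]
```

Call:
{"op": "servo_tool", "data": {
  "moves": [
    [[-0.009, 0.014, 0.04, 1.2, 0, 3, 7.8], [0, 0, 0, 1.1, 0, 3, 7.8], [0, 0, 0, 0, 0, 3, 7.8], [0, 0, 0, 0, 0, 2, 7.8], [0, 0, 0, 0, 0, 0, 7.8], [0, 0, 0, 0, 0, 0, 7.8]]
  ]
}}

```text
time: 3.62
ee_pos: [0.5591, -0.1938, 0.0607]
tcp_rot: [178.9, 0.3, 88.5]
wrist_force: [-0.3, 0.5, 0.2]
opening: 0.0775
```

```bash
python3 - <<'E'
from h import *
go([.5514,-.1974,-.003]); c=imaging.calibration('wrist');print(proj('wrist',[.5514,-.1974,.014],c)); cv2.imwrite('pics/w2.png',imaging.camera('wrist'))
E
```

```text
t3.62 p [ 0.5591 -0.1938  0.0607] r [178.87   0.29  88.46] F [-0.3  0.5  0.2] M [ 0.02 -0.01 -0.02] op 0.0775 q [-19.2   9.   -1.2  78.7   0.1  72.4]
turn [0.02  0.005 0.012] shift cm [-0.35 -0.89  6.36]
[[300.80846388 257.33169202]]
```

View pics/w2.png

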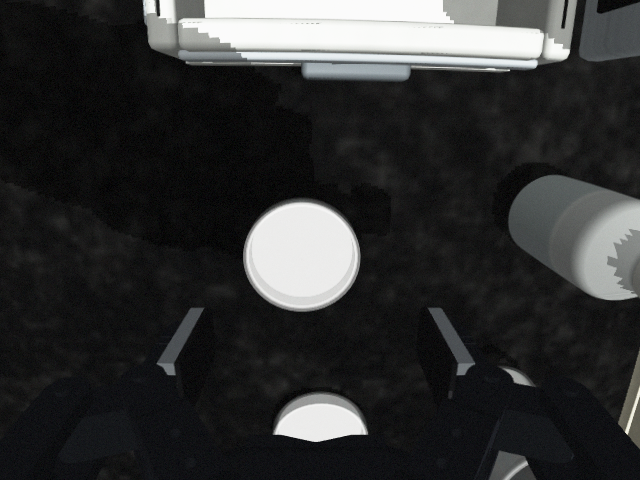

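Call:
{"op": "servo_tool", "data": {
  "moves": [
    [[0.02, 0.005, 0.012, -0.3, -0.9, 1, 7.8], [0, 0, 0, 0, 0, 1, 7.8], [0, 0, 0, 0, 0, 1, 7.8], [0, 0, 0, 0, 0, 0, 7.8], [0, 0, 0, 0, 0, 0, 7.8]]
  ]
}}

```text
time: 4.08
ee_pos: [0.5532, -0.1981, 0.0356]
tcp_rot: [179.6, 0.1, 87.8]
wrist_force: [0.2, -0.3, -0.3]
opening: 0.0782
```

```bash
python3 - <<'E'
from h import *
go([.5514,-.1974,-.003]);dish((300,257),save='pics/w3.png')
E
```

```text
t4.08 p [ 0.5532 -0.1981  0.0356] r [1.7957e+02 1.4000e-01 8.7770e+01] F [ 0.2 -0.3 -0.3] M [ 0.02  0.05 -0.05] op 0.0782 q [-19.7   9.6  -3.3  76.7  -0.   72.5]
turn [ 0.007  0.002 -0.   ] shift cm [ 0.07 -0.21  3.86]
dish [ 0.5518 -0.1981] r 0.0341
```

Call:
{"op": "servo_tool", "data": {
  "moves": [
    [[0.007, 0.002, 0, 0, -0.2, 0.8, 7.8], [0, 0, 0, 0, 0, 0.8, 7.8], [0, 0, 0, 0, 0, 0.8, 7.8], [0, 0, 0, 0, 0, 0.6, 7.8], [0, 0, 0, 0, 0, 0.4, 7.8], [0, 0, 0, 0, 0, 0.2, 7.8], [0, 0, 0, 0, 0, 0, 7.8], [0, 0, 0, 0, 0, 0, 7.8]]
  ]
}}

```text
time: 4.8
ee_pos: [0.5504, -0.1979, -0.0052]
tcp_rot: [-179.9, -0.0, 87.8]
wrist_force: [-0.5, 0.1, 0.0]
opening: 0.0775
```

```bash
python3 - <<'E'
from h import *
go([.5516,-.1978,-.003]);cv2.imwrite('pics/w4.png',imaging.camera('wrist'))
E
```

```text
t4.80 p [ 0.5504 -0.1979 -0.0052] r [-1.7989e+02 -2.0000e-02  8.7770e+01] F [-0.5  0.1  0. ] M [ 0.03 -0.01  0.05] op 0.0775 q [-19.8  10.9  -6.3  72.9  -0.   72.5]
turn [-0.002 -0.    -0.001] shift cm [ 0.01  0.12 -0.22]
```

View pics/w4.png

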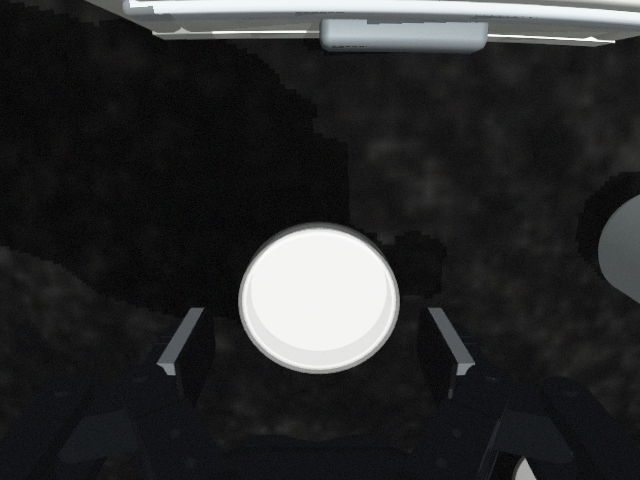

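```bash
python3 - <<'E'
from h import *
o=st(); r=R.from_euler('xyz',o['tcp_rot'],degrees=True)
for z in (0,-.009,-.02,-.03):
  for x in(-.011,0,.011): print(z,x,proj('wrist',o['ee_pos']+r.apply([[x,-.039,z],[x,.039,z]])).round(0).tolist())
print(proj('wrist',[.5516,-.1978,.0145]), proj('wrist',[.5516,-.1978,0]))
im=cv2.imread('pics/w4.png'); dish((320,297),im)
E
```

```text
t4.85 p [ 0.5504 -0.1979 -0.0051] r [-1.7989e+02 -2.0000e-02  8.7770e+01] F [-0.  -0.  -0.5] M [-0.01 -0.   -0.01] op 0.0779 q [-19.8  10.9  -6.3  72.9  -0.   72.5]
0 -0.011 [[235.0, 306.0], [396.0, 306.0]]
0 0 [[233.0, 285.0], [397.0, 285.0]]
0 0.011 [[232.0, 264.0], [399.0, 264.0]]
-0.009 -0.011 [[231.0, 315.0], [400.0, 315.0]]
-0.009 0 [[230.0, 294.0], [401.0, 294.0]]
-0.009 0.011 [[228.0, 271.0], [403.0, 271.0]]
-0.02 -0.011 [[226.0, 328.0], [404.0, 328.0]]
-0.02 0 [[224.0, 305.0], [406.0, 305.0]]
-0.02 0.011 [[222.0, 282.0], [408.0, 282.0]]
-0.03 -0.011 [[221.0, 340.0], [410.0, 340.0]]
-0.03 0 [[219.0, 317.0], [412.0, 317.0]]
-0.03 0.011 [[217.0, 292.0], [414.0, 292.0]]
[[318.03015886 304.60683897]] [[317.89774966 289.85825242]]
dish [ 0.5518 -0.1982] r 0.0342
```

```bash
python3 - <<'E'
from h import *
im=cv2.imread('pics/w4.png').astype(float)/255
crop((255*np.clip(im**.4,0,1)).astype(np.uint8),130,200,500,480,2,'pics/w4b.png')
E
```

```text
(no output)
```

View pics/w4b.png

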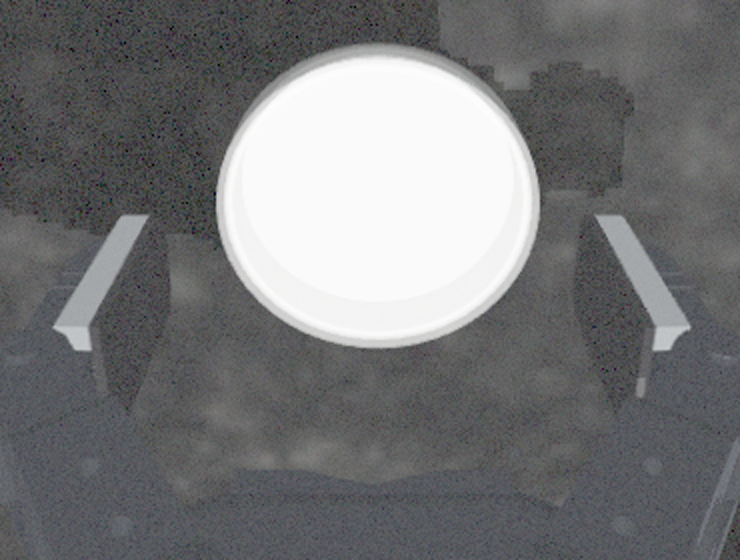

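```bash
python3 - <<'E'
from h import *
im=imaging.camera('scene').astype(float)/255
im=(255*np.clip(im**.5,0,1)).astype(np.uint8)
o=st(); r=R.from_euler('xyz',o['tcp_rot'],degrees=True)
for z,col in ((0,(0,0,255)),(-.009,(0,255,0)),(-.03,(255,0,0))):
    for p in proj('scene',o['ee_pos']+r.apply([[0,-.039,z],[0,.039,z]])): cv2.circle(im,tuple(map(int,p.round())),1,col,-1)
crop(im,330,210,480,350,5,'pics/s2.png')
E
```

```text
t4.90 p [ 0.5506 -0.1979 -0.0049] r [-1.7991e+02 -1.0000e-02  8.7770e+01] F [ 0.  -0.1  0.6] M [-0.   -0.04 -0.01] op 0.0782 q [-19.8  10.9  -6.3  72.9  -0.   72.5]
```

View pics/s2.png

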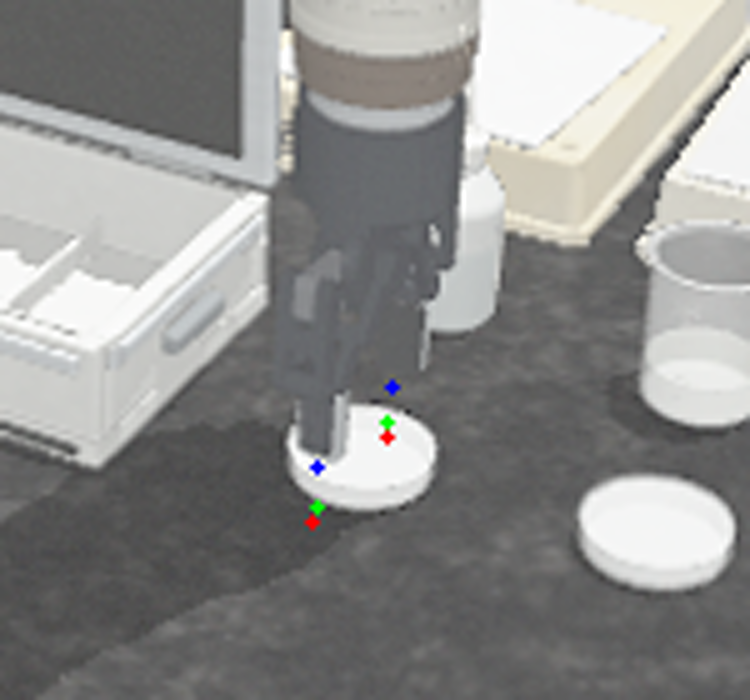

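Call:
{"op": "servo_tool", "data": {
  "moves": [
    [[-0.002, 0, 0, 0, 0.1, 0.2, 7.8], [0, 0, 0, 0, 0, 0.2, 7.8], [0, 0, 0, 0, 0, 0.2, 7.8], [0, 0, 0, 0, 0, 0.2, 7.8], [0, 0, 0, 0, 0, 0, 7.8]]
  ]
}}

```text
time: 5.32
ee_pos: [0.5526, -0.1982, -0.0123]
tcp_rot: [179.8, 0.0, 87.8]
wrist_force: [0.2, -0.4, -0.1]
opening: 0.0779
```

```bash
cat >> h.py <<'E'
def bright(im,g=.5): return (255*np.clip((im/255.)**g,0,1)).astype(np.uint8)
E
python3 - <<'E'
from h import *
st()
a=bright(imaging.camera('scene'))[210:350,330:480]; b=bright(imaging.camera('wrist'))[200:480,130:500]
a=cv2.resize(a,(400,373),interpolation=cv2.INTER_CUBIC); b=cv2.resize(b,(400,303)); 
cv2.imwrite('pics/p1.png',np.hstack([a,np.vstack([b,np.zeros((70,400,3),np.uint8)])]))
E
```

```text
t5.32 p [ 0.5526 -0.1982 -0.0123] r [1.7983e+02 3.0000e-02 8.7770e+01] F [ 0.2 -0.4 -0.1] M [0.01 0.02 0.  ] op 0.0779 q [-19.7  11.1  -6.9  71.8   0.   72.5]
```

View pics/p1.png

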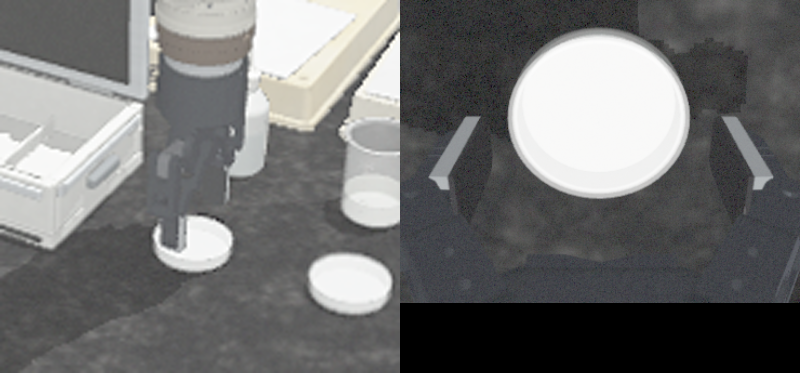

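Call:
{"op": "servo_tool", "data": {
  "moves": [
    [[0.003, 0, 0, 0, -0.1, 0.2, 7.8], [0, 0, 0, 0, 0, 0.2, 7.8], [0, 0, 0, 0, 0, 0.2, 7.8], [0, 0, 0, 0, 0, 0.1, 7.8], [0, 0, 0, 0, 0, 0, 7.8]]
  ]
}}

```text
time: 5.83
ee_pos: [0.5517, -0.1983, -0.0195]
tcp_rot: [180.0, 0.0, 87.8]
wrist_force: [0.2, -0.4, 0.2]
opening: 0.0778
```

```bash
cat >> h.py <<'E'
def pair(fn,box=(330,210,480,350),wb=(130,200,500,480)):
    a=bright(imaging.camera('scene'))[box[1]:box[3],box[0]:box[2]]; b=bright(imaging.camera('wrist'))[wb[1]:wb[3],wb[0]:wb[2]]
    f=lambda i:cv2.resize(i,(400,int(400*i.shape[0]/i.shape[1])),interpolation=cv2.INTER_CUBIC)
    a,b=f(a),f(b); H=max(len(a),len(b)); p=lambda i:np.vstack([i,np.zeros((H-len(i),400,3),np.uint8)])
    cv2.imwrite(fn,np.hstack([p(a),p(b)]))
E
python3 - <<'E'
from h import *
st(); pair('pics/p2.png')
E
```

```text
t5.83 p [ 0.5517 -0.1983 -0.0195] r [1.7999e+02 4.0000e-02 8.7770e+01] F [ 0.2 -0.4  0.2] M [-0.03  0.   -0.01] op 0.0778 q [-19.8  11.4  -7.4  71.2  -0.   72.5]
```

View pics/p2.png

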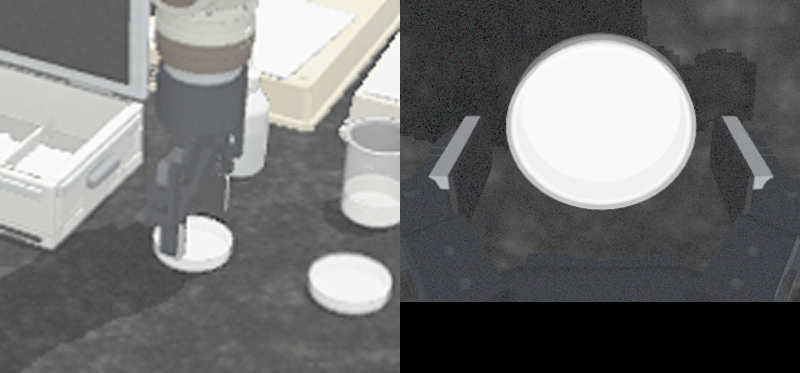

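Call:
{"op": "servo_tool", "data": {
  "moves": [
    [[0, 0, 0, 0, 0, 0.2, 7.8], [0, 0, 0, 0, 0, 0.1, 7.8], [0, 0, 0, 0, 0, 0, 7.8], [0, 0, 0, 0, 0, 0, 7.2], [0, 0, 0, 0, 0, 0, 7.2], [0, 0, 0, 0, 0, 0, 7.2]]
  ]
}}

```text
time: 6.43
ee_pos: [0.5519, -0.1984, -0.0224]
tcp_rot: [180.0, 0.0, 87.8]
wrist_force: [0.4, -0.3, 0.5]
opening: 0.0718
```

```bash
python3 - <<'E'
from h import *
st(); pair('pics/p3.png')
E
```

```text
t6.43 p [ 0.5519 -0.1984 -0.0224] r [1.7996e+02 5.0000e-02 8.7770e+01] F [ 0.4 -0.3  0.5] M [ 0.01 -0.   -0.05] op 0.0718 q [-19.8  11.5  -7.6  70.8  -0.   72.5]
```

View pics/p3.png

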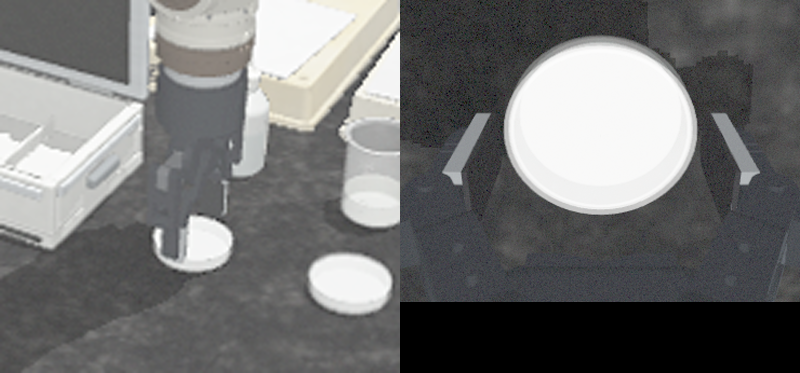

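```bash
python3 - <<'E'
from h import *
for x in(.508,.512,.516):
  for px in((395.6,306.7),(391,306),(400,305)):
    a=w('scene',px,0);b=w('scene',px,.1); t=(x-a[0])/(b[0]-a[0]); print(x,px,a+t*(b-a))
im=bright(imaging.camera('scene')); crop(im,370,260,430,320,10,'pics/s3.png')
E
```

```text
0.508 (395.6, 306.7) [ 0.508      -0.20474607  0.02034872]
0.508 (391, 306) [ 0.508      -0.19347714  0.01851476]
0.508 (400, 305) [ 0.508      -0.21509862  0.02844686]
0.512 (395.6, 306.7) [ 0.512      -0.20311676  0.01734384]
0.512 (391, 306) [ 0.512      -0.19180557  0.015503  ]
0.512 (400, 305) [ 0.512      -0.21350814  0.02547236]
0.516 (395.6, 306.7) [ 0.516      -0.20148745  0.01433897]
0.516 (391, 306) [ 0.516      -0.19013399  0.01249125]
0.516 (400, 305) [ 0.516      -0.21191766  0.02249786]
```

View pics/s3.png

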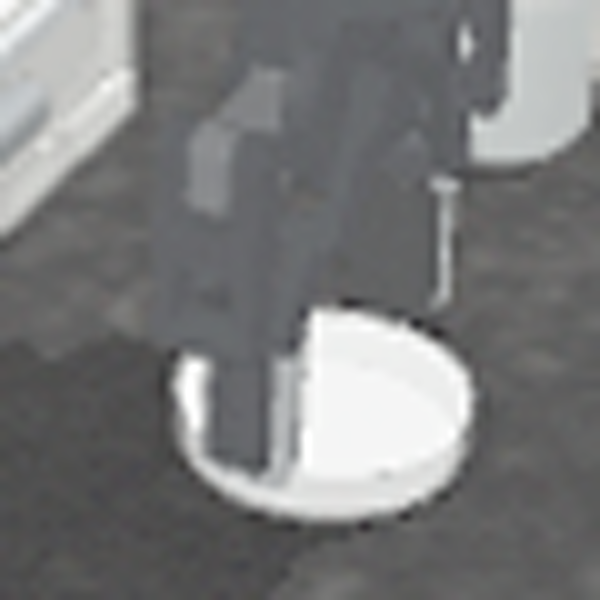

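Call:
{"op": "servo_tool", "data": {
  "moves": [
    [[0, 0, 0, 0, 0, 0, 7.6], [0, 0, 0, 0, 0, 0.2, 7.6], [0, 0, 0, 0, 0, 0.2, 7.6], [0, 0, 0, 0, 0, 0.1, 7.6], [0, 0, 0, 0, 0, 0, 7.6]]
  ]
}}

```text
time: 7.0
ee_pos: [0.552, -0.1984, -0.0278]
tcp_rot: [180.0, 0.1, 87.8]
wrist_force: [-0.3, 0.8, -0.3]
opening: 0.0757
```

Call:
{"op": "servo_tool", "data": {
  "moves": [
    [[0, 0, 0, 0, 0, 0.1, 7.6], [0, 0, 0, 0, 0, 0.1, 7.6], [0, 0, 0, 0, 0, 0.1, 7.6], [0, 0, 0, 0, 0, 0, 7.6]]
  ]
}}

```text
time: 7.33
ee_pos: [0.5518, -0.1984, -0.0314]
tcp_rot: [180.0, 0.0, 87.8]
wrist_force: [0.4, -0.0, 0.2]
opening: 0.0759
```

```bash
python3 - <<'E'
from h import *
st(); pair('pics/p4.png')
E
```

```text
t7.33 p [ 0.5518 -0.1984 -0.0314] r [1.7997e+02 4.0000e-02 8.7770e+01] F [ 0.4 -0.   0.2] M [-0.01  0.08  0.05] op 0.0759 q [-19.8  11.9  -8.2  69.9  -0.   72.5]
```

View pics/p4.png

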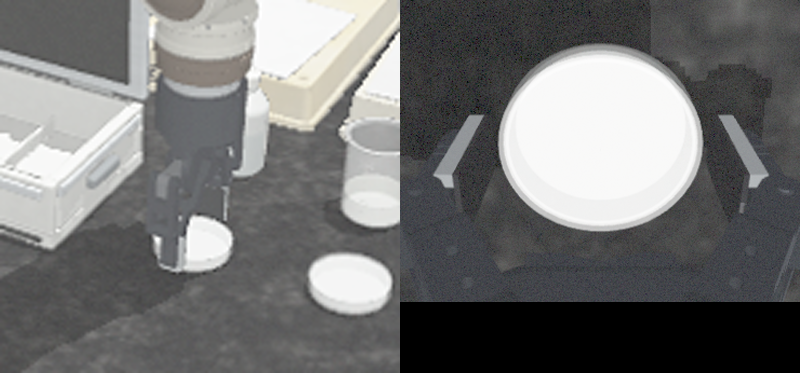

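Call:
{"op": "servo_tool", "data": {
  "moves": [
    [[0, 0, 0, 0, 0, 0, 6.8], [0, 0, 0, 0, 0, 0, 6.2], [0, 0, 0, 0, 0, 0, 6], [0, 0, 0, 0, 0, 0, 6], [0, 0, 0, 0, 0, 0, 6], [0, 0, 0, 0, 0, 0, 6]]
  ],
  "force": 25
}}

```text
time: 7.93
ee_pos: [0.5521, -0.1985, -0.0307]
tcp_rot: [179.9, 0.1, 87.8]
wrist_force: [0.7, 0.5, -0.5]
opening: 0.0636
```

```bash
python3 - <<'E'
from h import *
st(); pair('pics/p5.png')
E
```

```text
t7.93 p [ 0.5521 -0.1985 -0.0307] r [1.7993e+02 6.0000e-02 8.7770e+01] F [ 0.7  0.5 -0.5] M [-0.    0.05 -0.03] op 0.0636 q [-19.8  11.8  -8.2  69.9  -0.   72.5]
```

View pics/p5.png

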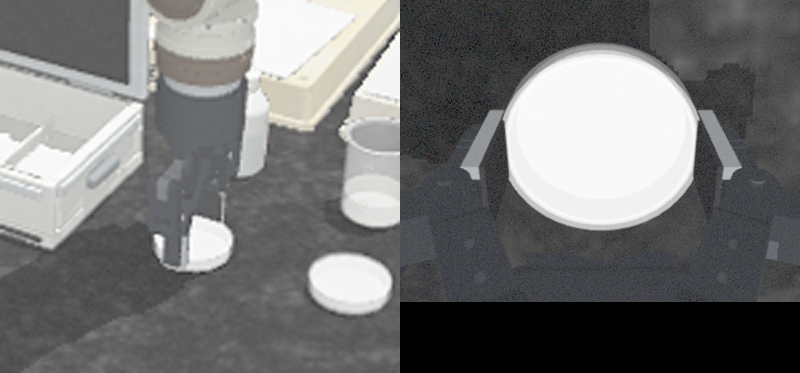

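Call:
{"op": "servo_tool", "data": {
  "moves": [
    [[0, 0, 0, 0, 0, -0.3, 6], [0, 0, 0, 0, 0, -0.6, 6], [0, 0, 0, 0, 0, -1.2, 6], [0, 0, 0, 0, 0, -2, 6], [0, 0, 0, 0, 0, -2, 6], [0, 0, 0, 0, 0, -2, 6], [0, 0, 0, 0, 0, 0, 6], [0, 0, 0, 0, 0, 0, 6]]
  ]
}}

```text
time: 8.7
ee_pos: [0.5517, -0.1983, 0.0588]
tcp_rot: [179.9, 0.1, 87.8]
wrist_force: [-0.4, 0.6, -0.6]
opening: 0.0641
```

```bash
python3 - <<'E'
from h import *
st(); pair('pics/p6.png',wb=(0,0,640,480))
E
```

```text
t8.70 p [ 0.5517 -0.1983  0.0588] r [1.799e+02 7.000e-02 8.777e+01] F [-0.4  0.6 -0.6] M [-0.04 -0.04 -0.02] op 0.0641 q [-19.7   9.4  -1.   79.6  -0.   72.5]
```

View pics/p6.png

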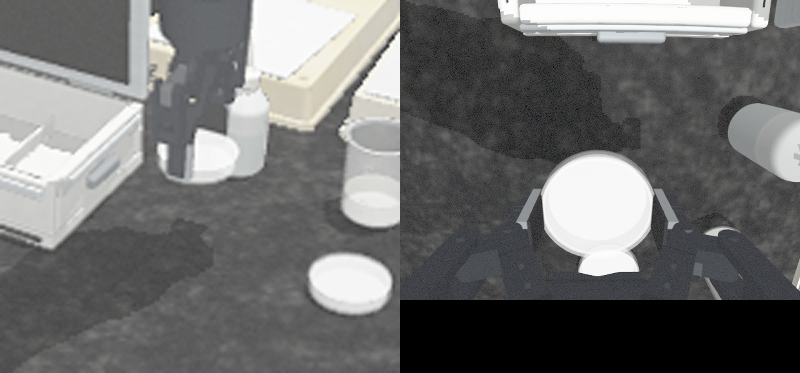

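```bash
python3 - <<'E'
from h import *
v=np.load('chest.npy'); r=R.from_euler('z',v[2])
C=lambda p:r.apply(np.array(p,float))+[v[0],v[1],0]
print('obs',[220+720/5,175+104/5],[220+20/5,175+73/5])
for th in(1.45,1.5,1.55,1.6,1.65):
  print(th,proj('top',[C((.085-.17*np.cos(th),y,.065+.17*np.sin(th))) for y in(-.167,.167)]).round(1).tolist())
for x in(-.01,0):
  for y in(-.116,-.039): print(x,y,C((x,y,0)))
print('tab',[C((.085-.194*np.cos(t)+.006*np.sin(t),-.085,.065+.194*np.sin(t)+.006*np.cos(t))) for t in(0,1.55)])
print('knob',C((-.127,.085,.123)))
E
cat >> h.py <<'E'
v=np.load('chest.npy'); rc=R.from_euler('z',v[2])
C=lambda p:rc.apply(np.array(p,float))+[v[0],v[1],0]
Ci=lambda p:rc.inv().apply(np.array(p,float)-[v[0],v[1],0])
E
```

```text
obs [364.0, 195.8] [224.0, 189.6]
1.45 [[364.7, 201.6], [222.7, 194.9]]
1.5 [[364.8, 198.0], [222.9, 191.3]]
1.55 [[365.0, 194.4], [223.1, 187.7]]
1.6 [[365.1, 190.8], [223.3, 184.2]]
1.65 [[365.2, 187.3], [223.6, 180.7]]
-0.01 -0.116 [ 0.57405278 -0.04285773  0.        ]
-0.01 -0.039 [0.57697841 0.03408667 0.        ]
0 -0.116 [ 0.58404556 -0.04323768  0.        ]
0 -0.039 [0.58697119 0.03370672 0.        ]
tab [array([ 0.47630212, -0.00811859,  0.071     ]), array([ 0.67212512, -0.0155643 ,  0.25908282])]
knob [0.4647743  0.16244257 0.123     ]
```

Call:
{"op": "servo_tool", "data": {
  "moves": [
    [[0, 0, 0, 0, 0, -2, 6], [0, 0, 0, 1, 0, -2, 6], [0, 0, 0, 3, 0.3, 0, 6], [0, 0, 0, 3.5, 0.3, 0, 6], [0, 0, 0, 3.5, 0.3, 0, 6], [0, 0, 0, 3.5, 0.3, 0, 6], [0, 0, 0, 3.5, 0.3, 0, 6], [0, 0, 0, 3, 0.3, 0, 6], [0, 0, 0, 2, 0, 0, 6], [0, 0, 0, 0, 0, 0, 6], [0, 0, 0, 0, 0, 0, 6], [0, 0, 0, 0, 0, 0, 6]]
  ]
}}

```text
time: 9.8
ee_pos: [0.5739, 0.0407, 0.0886]
tcp_rot: [-179.1, 0.0, 87.6]
wrist_force: [0.4, -0.1, -0.4]
opening: 0.0637
```

```bash
python3 - <<'E'
from h import *
go(C((-.01,-.039,.06))); pair('pics/p7.png',box=(220,130,420,330),wb=(0,0,640,480))
E
```

```text
t9.80 p [0.5739 0.0407 0.0886] r [-1.7915e+02  1.0000e-02  8.7590e+01] F [ 0.4 -0.1 -0.4] M [-0.01 -0.   -0.04] op 0.0637 q [ 4.   8.6  1.5 83.7  0.1 96.4]
turn [-0.015  0.    -0.004] shift cm [-0.64  0.38  2.86]
```

View pics/p7.png

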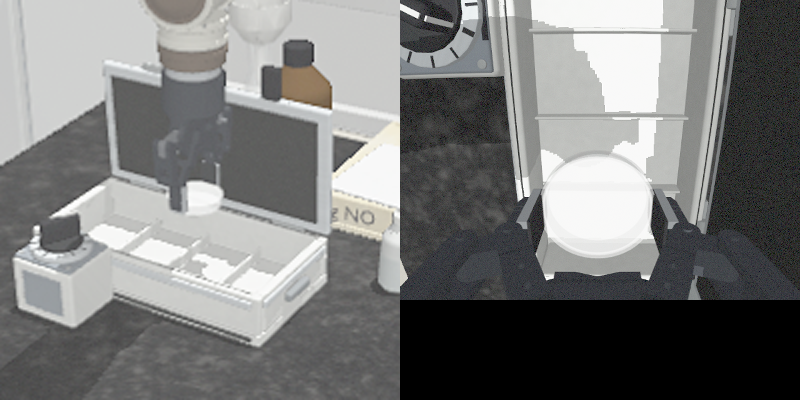

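```bash
cat >> h.py <<'E'
def overlay(out,name='wrist'):
    c=imaging.calibration(name); im=imaging.camera(name); cv2.imwrite(out.replace('.png','_raw.png'),im)
    for a,b,col in [((-.073,y,.03),(.073,y,.03),(255,0,255)) for y in(-.0775,0,.0775)]+[((-.073,-.155,.012),(-.073,.155,.012),(255,0,0)),((.073,-.155,.012),(.073,.155,.012),(255,0,0)),((-.085,-.167,.065),(-.085,.167,.065),(0,0,255)),((-.085,-.167,.065),(.085,-.167,.065),(0,0,255))]:
        pts=np.array([C(np.array(a)+(np.array(b)-a)*t) for t in np.linspace(0,1,15)])
        pc=(c['camera_from_world'][:3,:3]@pts.T).T+c['camera_from_world'][:3,3]
        pts=pts[pc[:,2]>.03]
        if len(pts)>1: cv2.polylines(im,[proj(name,pts,c).round().astype(int)],False,col,1)
    cv2.imwrite(out,im)
E
python3 - <<'E'
from h import *
overlay('pics/o3.png')
E
```

```text
(no output)
```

View pics/o3.png

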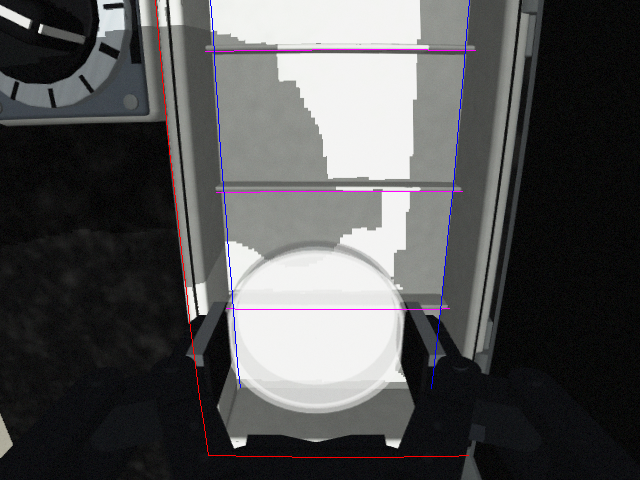

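```bash
python3 - <<'E'
import numpy as np
v=np.load('chest.npy'); v[1]+=.002; np.save('chest.npy',v)
from h import *
go(C((-.01,-.039,.04)))
E
```

```text
t9.95 p [0.5742 0.0397 0.0891] r [-179.19    0.     87.49] F [-0.1  0.1 -0.1] M [-0.05 -0.02  0.01] op 0.0637 q [ 3.9  8.6  1.5 83.7  0.1 96.4]
turn [-0.014  0.    -0.005] shift cm [-0.35  0.37  4.9 ]
```

Call:
{"op": "servo_tool", "data": {
  "moves": [
    [[-0.014, 0, -0.005, -0.35, 0.3, 0.8, 6], [0, 0, 0, 0, 0, 1, 6], [0, 0, 0, 0, 0, 1, 6], [0, 0, 0, 0, 0, 1, 6], [0, 0, 0, 0, 0, 0, 6], [0, 0, 0, 0, 0, 0, 6]]
  ]
}}

```text
time: 10.45
ee_pos: [0.5765, 0.032, 0.0478]
tcp_rot: [-180.0, 0.0, 87.4]
wrist_force: [-0.1, -0.5, -0.8]
opening: 0.0636
```

```bash
python3 - <<'E'
from h import *
go(C((-.01,-.039,.00)));overlay('pics/o4.png')
E
```

```text
t10.45 p [0.5765 0.032  0.0478] r [-1.7995e+02  2.0000e-02  8.7410e+01] F [-0.1 -0.5 -0.8] M [ 0.06  0.02 -0.  ] op 0.0636 q [ 3.2  8.5 -3.1 78.4 -0.  95.8]
turn [-0.001  0.    -0.007] shift cm [0.41 0.03 4.78]
```

View pics/o4.png

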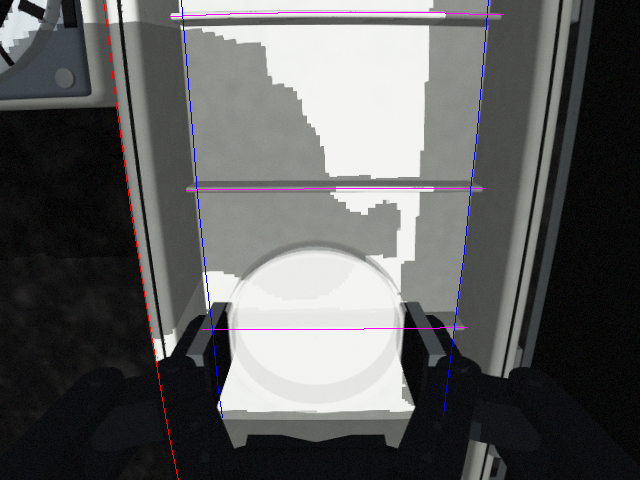

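Call:
{"op": "servo_tool", "data": {
  "moves": [
    [[0, 0, -0.007, 0.45, 0, 0.5, 6], [0, 0, 0, 0, 0, 0.6, 6], [0, 0, 0, 0, 0, 0.6, 6], [0, 0, 0, 0, 0, 0.6, 6], [0, 0, 0, 0, 0, 0, 6], [0, 0, 0, 0, 0, 0, 6]]
  ]
}}

```text
time: 11.0
ee_pos: [0.5772, 0.0376, 0.023]
tcp_rot: [-180.0, 0.0, 87.9]
wrist_force: [-0.4, -0.2, -0.0]
opening: 0.0635
```

```bash
python3 - <<'E'
from h import *
go(C((-.01,-.0385,-.0187)));overlay('pics/o5.png')
E
```

```text
t11.00 p [0.5772 0.0376 0.023 ] r [-1.7999e+02  1.0000e-02  8.7910e+01] F [-0.4 -0.2 -0. ] M [0.03 0.03 0.08] op 0.0635 q [ 3.7  9.2 -5.2 75.7 -0.  95.8]
turn [-0.     0.     0.002] shift cm [-0.1  -0.01  4.17]
```

View pics/o5.png

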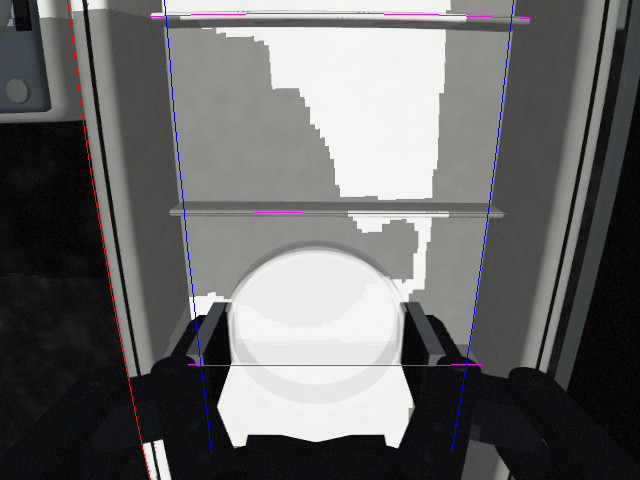

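Call:
{"op": "servo_tool", "data": {
  "moves": [
    [[0, 0, 0, -0.1, 0, 0.6, 6], [0, 0, 0, 0, 0, 0.6, 6], [0, 0, 0, 0, 0, 0.5, 6], [0, 0, 0, 0, 0, 0.4, 6], [0, 0, 0, 0, 0, 0, 6], [0, 0, 0, 0, 0, 0, 6]]
  ]
}}

```text
time: 11.55
ee_pos: [0.5772, 0.0363, -0.0]
tcp_rot: [180.0, 0.0, 87.9]
wrist_force: [-0.0, -0.1, -1.0]
opening: 0.0634
```

```bash
python3 - <<'E'
from h import *
go(C((-.01,-.0385,-.0187)));overlay('pics/o6.png')
E
```

```text
t11.55 p [ 0.5772  0.0363 -0.    ] r [1.800e+02 1.000e-02 8.789e+01] F [-0.  -0.1 -1. ] M [-0.04 -0.03  0.07] op 0.0634 q [ 3.6  9.8 -7.1 73.1 -0.  95.7]
turn [0.    0.    0.002] shift cm [ 0.03 -0.02  1.87]
```

View pics/o6.png

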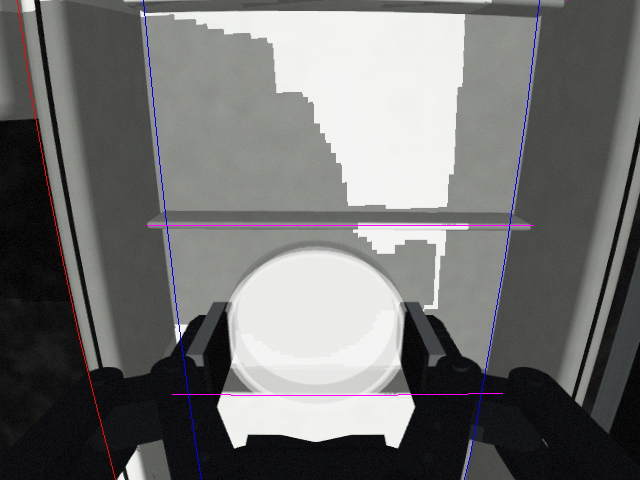

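Call:
{"op": "servo_tool", "data": {
  "moves": [
    [[0, 0, 0, 0, 0, 0.4, 6], [0, 0, 0, 0, 0, 0.4, 6], [0, 0, 0, 0, 0, 0.4, 6], [0, 0, 0, 0, 0, 0.2, 6], [0, 0, 0, 0, 0, 0, 6], [0, 0, 0, 0, 0, 0, 6]]
  ]
}}

```text
time: 12.1
ee_pos: [0.5774, 0.0363, -0.0151]
tcp_rot: [180.0, 0.0, 87.9]
wrist_force: [-0.1, 0.5, -0.4]
opening: 0.0638
```

```bash
python3 - <<'E'
from h import *
go(C((-.01,-.0385,-.0187)));overlay('pics/o7.png')
E
```

```text
t12.10 p [ 0.5774  0.0363 -0.0151] r [1.7996e+02 1.0000e-02 8.7890e+01] F [-0.1  0.5 -0.4] M [ 0.01 -0.01 -0.02] op 0.0638 q [ 3.6 10.3 -8.2 71.5 -0.  95.7]
turn [0.001 0.    0.002] shift cm [ 0.03 -0.05  0.36]
```

View pics/o7.png

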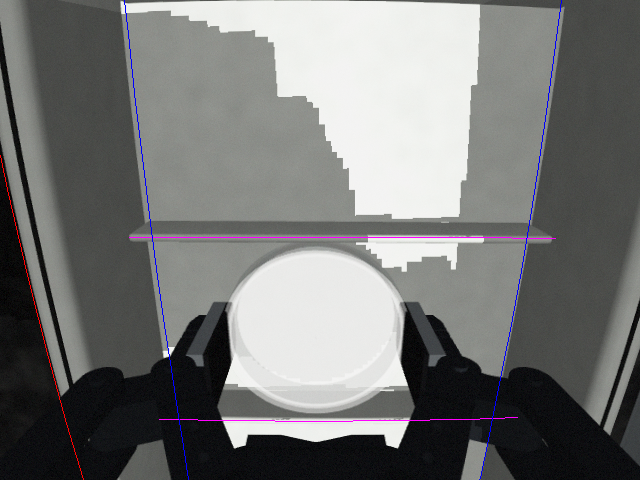

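Call:
{"op": "servo_tool", "data": {
  "moves": [
    [[0, 0, 0, 0, 0, 0.2, 6], [0, 0, 0, 0, 0, 0.1, 6], [0, 0, 0, 0, 0, 0, 6], [0, 0, 0, 0, 0, 0, 6]]
  ]
}}

```text
time: 12.48
ee_pos: [0.5777, 0.0363, -0.018]
tcp_rot: [179.9, 0.0, 87.9]
wrist_force: [-0.7, 0.2, -0.2]
opening: 0.0636
```

```bash
python3 - <<'E'
from h import *
st()
E
```

```text
t12.48 p [ 0.5777  0.0363 -0.018 ] r [179.93   0.    87.89] F [-0.7  0.2 -0.2] M [-0.07  0.02  0.  ] op 0.0636 q [ 3.6 10.4 -8.4 71.1 -0.  95.7]
```

Just above the floor, so I'll release and rise.

Call:
{"op": "servo_tool", "data": {
  "moves": [
    [[0, 0, 0, 0, 0, 0, 6.6], [0, 0, 0, 0, 0, 0, 7.2], [0, 0, 0, 0, 0, 0, 7.6], [0, 0, 0, 0, 0, 0, 7.6], [0, 0, 0, 0, 0, -1, 7.6], [0, 0, 0, 0, 0, -2, 7.6], [0, 0, 0, 0, 0, -3, 7.6], [0, 0, 0, 0, 0, -3, 7.6], [0, 0, 0, 0, 0, -3, 7.6], [0, 0, 0, 0, 0, 0, 7.6]]
  ]
}}

```text
time: 13.32
ee_pos: [0.5757, 0.0362, 0.1089]
tcp_rot: [-179.9, 0.0, 87.9]
wrist_force: [0.5, 0.2, 1.1]
opening: 0.076
```

```bash
python3 - <<'E'
from h import *
st(); pair('pics/p8.png',box=(220,180,420,330),wb=(0,0,640,480))
E
```

```text
t13.32 p [0.5757 0.0362 0.1089] r [-1.799e+02  2.000e-02  8.790e+01] F [0.5 0.2 1.1] M [ 0.02 -0.06 -0.05] op 0.076 q [ 3.6  7.9  2.9 85.1 -0.  95.7]
```

View pics/p8.png

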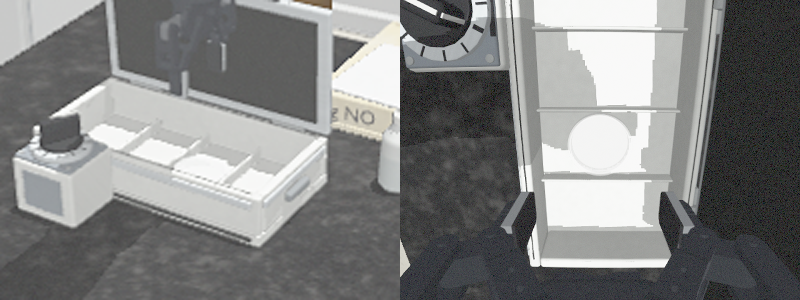

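```bash
python3 - <<'E'
from h import *
im=imaging.camera('top'); crop(im,220,160,480,310,3,'pics/t5.png')
E
```

```text
(no output)
```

View pics/t5.png

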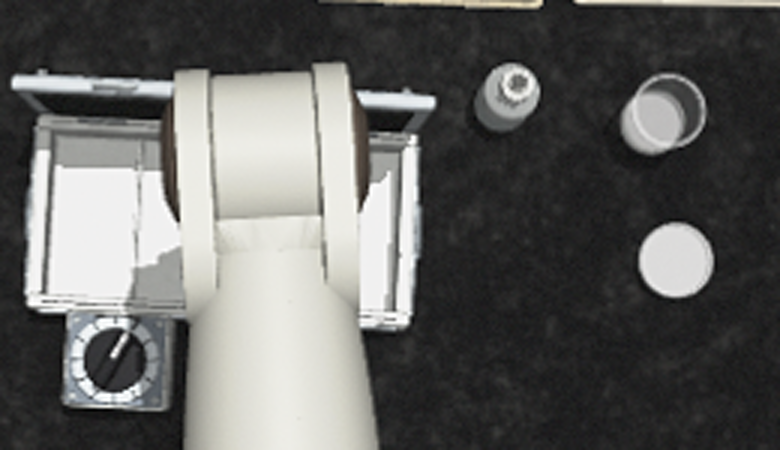

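Call:
{"op": "servo_tool", "data": {
  "moves": [
    [[0, 0, 0, -2, 0, 0, 7.8], [0, 0, 0, -3.5, 0, 0, 7.8], [0, 0, 0, -3.5, 0, 0, 7.8], [0, 0, 0, -3.5, 0, 0, 7.8], [0, 0, 0, -3.5, 0, 0, 7.8], [0, 0, 0, -3.5, 0, 0, 7.8], [0, 0, 0, -3.5, 0, 0, 7.8], [0, 0, 0, -3.5, 0, 0, 7.8], [0, 0, 0, -3.5, 0, 0, 7.8], [0, 0, 0, -2, 0, 0, 7.8], [0, 0, 0, 0, 0, 0, 7.8], [0, 0, 0, 0, 0, 0, 7.8]]
  ]
}}

```text
time: 14.47
ee_pos: [0.5526, -0.2948, 0.0834]
tcp_rot: [-178.0, -0.4, 88.1]
wrist_force: [0.3, 0.2, 0.5]
opening: 0.0779
```

```bash
python3 - <<'E'
from h import *
go([.559,-.336,.04]); c=imaging.calibration('wrist');print(proj('wrist',[.559,-.336,.014],c)); cv2.imwrite('pics/w6.png',imaging.camera('wrist'))
E
```

```text
t14.47 p [ 0.5526 -0.2948  0.0834] r [-178.03   -0.39   88.13] F [0.3 0.2 0.5] M [ 0.01 -0.05 -0.01] op 0.0779 q [-27.8  16.9  10.7  85.7  -0.5  64.1]
turn [-0.034 -0.007  0.006] shift cm [-4.13  0.92  4.28]
[[330.42765896 298.0308525 ]]
```

View pics/w6.png

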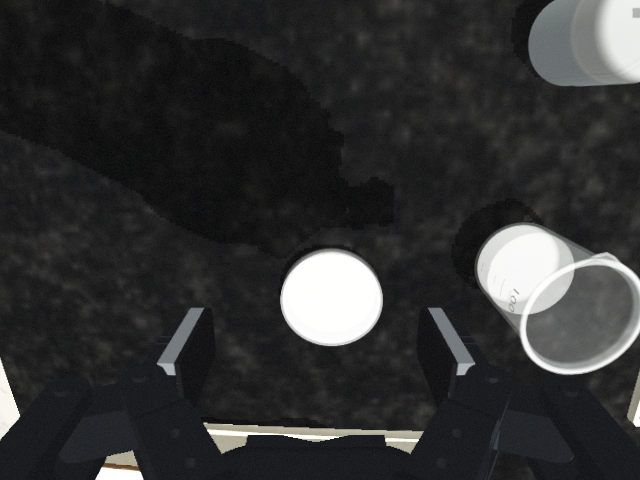

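Dish 2 is at (331,298), where it was predicted to be, so it hasn't been knocked.

Call:
{"op": "servo_tool", "data": {
  "moves": [
    [[-0.034, -0.007, 0.006, -1.4, 0.3, 1, 7.8], [0, 0, 0, -1.4, 0.3, 1, 7.8], [0, 0, 0, -1.3, 0.3, 1, 7.8], [0, 0, 0, 0, 0, 1, 7.8], [0, 0, 0, 0, 0, 0, 7.8], [0, 0, 0, 0, 0, 0, 7.8]]
  ]
}}

```text
time: 15.02
ee_pos: [0.5605, -0.3321, 0.0378]
tcp_rot: [-179.7, -0.2, 88.1]
wrist_force: [-0.8, 0.3, 0.4]
opening: 0.078
```

```bash
python3 - <<'E'
from h import *
d=dish((318,280)); go([*d,-.028])
E
```

```text
dish [ 0.5594 -0.3378] r 0.0343
t15.07 p [ 0.5604 -0.3319  0.0376] r [-179.68   -0.18   88.16] F [-0.4 -0.5 -1. ] M [ 0.02 -0.    0.02] op 0.0775 q [-30.6  19.1   8.4  79.6   0.   61.2]
turn [-0.006 -0.003  0.006] shift cm [-0.62 -0.04  6.56]
```

Call:
{"op": "servo_tool", "data": {
  "moves": [
    [[-0.006, -0.003, 0.006, -0.3, 0, 0.8, 7.8], [0, 0, 0, -0.3, 0, 0.8, 7.8], [0, 0, 0, 0, 0, 0.8, 7.8], [0, 0, 0, 0, 0, 0.8, 7.8], [0, 0, 0, 0, 0, 0.4, 7.8], [0, 0, 0, 0, 0, 0, 7.8], [0, 0, 0, 0, 0, 0, 7.8]]
  ]
}}

```text
time: 15.65
ee_pos: [0.5607, -0.337, -0.0015]
tcp_rot: [179.9, 0.0, 87.9]
wrist_force: [0.0, 0.9, 0.9]
opening: 0.0781
```

```bash
python3 - <<'E'
from h import *
d=dish((318,300)); go([*d,-.031])
E
```

```text
dish [ 0.5595 -0.3381] r 0.0342
t15.70 p [ 0.5607 -0.337  -0.0014] r [1.7993e+02 1.0000e-02 8.7880e+01] F [ 0.3  0.7 -0.5] M [ 0.   -0.02 -0.  ] op 0.078 q [-31.   19.9   5.   75.1   0.   61.1]
turn [0.001 0.    0.001] shift cm [-0.12 -0.13  2.96]
```

Call:
{"op": "servo_tool", "data": {
  "moves": [
    [[0, 0, 0, -0.1, -0.1, 0.6, 7.8], [0, 0, 0, 0, 0, 0.6, 7.8], [0, 0, 0, 0, 0, 0.5, 7.8], [0, 0, 0, 0, 0, 0.4, 7.8], [0, 0, 0, 0, 0, 0.2, 7.8], [0, 0, 0, 0, 0, 0.2, 7.8], [0, 0, 0, 0, 0, 0, 7.8], [0, 0, 0, 0, 0, 0, 7.8]]
  ]
}}

```text
time: 16.37
ee_pos: [0.56, -0.3383, -0.0283]
tcp_rot: [179.9, 0.0, 87.9]
wrist_force: [-0.1, 0.2, -0.2]
opening: 0.0781
```

```bash
python3 - <<'E'
from h import *
go([.5595,-.338,-.031]); pair('pics/p9.png',box=(380,230,530,350))
E
```

```text
t16.37 p [ 0.56   -0.3383 -0.0283] r [1.7987e+02 4.0000e-02 8.7880e+01] F [-0.1  0.2 -0.2] M [0.06 0.01 0.03] op 0.0781 q [-31.1  20.6   2.9  72.2   0.   61. ]
turn [0.002 0.001 0.001] shift cm [ 0.03 -0.05  0.27]
```

View pics/p9.png

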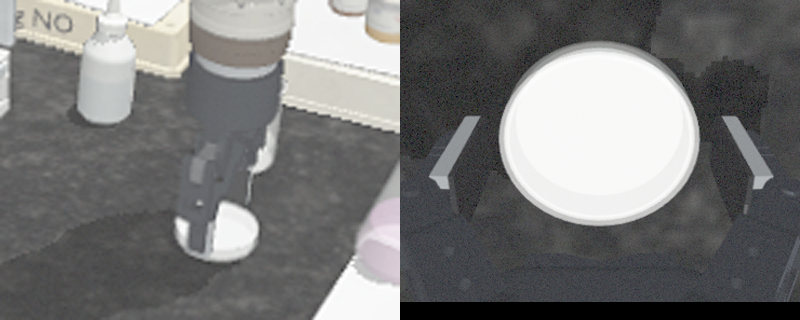

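Centred. I'll go down the last 2.5 mm and grip.

Call:
{"op": "servo_tool", "data": {
  "moves": [
    [[0, 0, 0, 0, 0, 0.2, 7.6], [0, 0, 0, 0, 0, 0.1, 7.6], [0, 0, 0, 0, 0, 0, 6.8], [0, 0, 0, 0, 0, 0, 6.2], [0, 0, 0, 0, 0, 0, 6], [0, 0, 0, 0, 0, 0, 6], [0, 0, 0, 0, 0, 0, 6], [0, 0, 0, 0, 0, 0, 6]]
  ]
}}

```text
time: 17.13
ee_pos: [0.5607, -0.3387, -0.0302]
tcp_rot: [179.8, 0.1, 87.9]
wrist_force: [0.4, -0.5, 0.4]
opening: 0.0637
```

Call:
{"op": "servo_tool", "data": {
  "moves": [
    [[0, 0, 0, 0, 0, -0.3, 6], [0, 0, 0, 0, 0, -0.6, 6], [0, 0, 0, 0, 0, -1.2, 6], [0, 0, 0, 0, 0, -2, 6], [0, 0, 0, 0, 0, -2, 6], [0, 0, 0, 0, 0, -2, 6], [0, 0, 0, 0, 0, -2, 6], [0, 0, 0, 0, 0, -2, 6], [0, 0, 0, 0, 0, 0, 6], [0, 0, 0, 0, 0, 0, 6]]
  ]
}}

```text
time: 17.97
ee_pos: [0.5598, -0.3382, 0.1038]
tcp_rot: [179.6, 0.2, 87.9]
wrist_force: [0.4, -0.3, -1.2]
opening: 0.0639
```

```bash
python3 - <<'E'
from h import *
go(C((-.01,-.116,.09))); pair('pics/p10.png',box=(380,170,530,350))
E
```

```text
t17.97 p [ 0.5598 -0.3382  0.1038] r [1.7965e+02 1.6000e-01 8.7880e+01] F [ 0.4 -0.3 -1.2] M [-0.    0.05 -0.01] op 0.0639 q [-31.2  18.2  14.5  85.9   0.   61. ]
turn [0.006 0.003 0.001] shift cm [29.77  0.32  1.29]
```

View pics/p10.png

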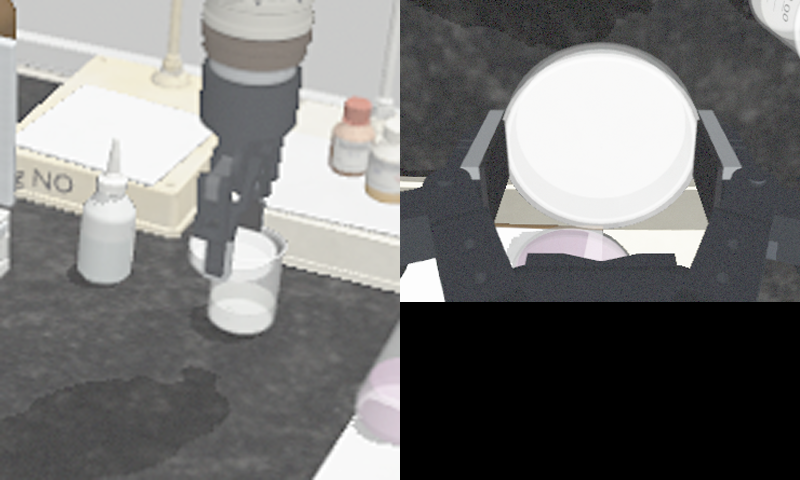

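Call:
{"op": "servo_tool", "data": {
  "moves": [
    [[0.006, 0.003, 0, 1.5, 0, 0, 6], [0, 0, 0, 3.5, 0, 0, 6], [0, 0, 0, 3.5, 0, 0, 6], [0, 0, 0, 3.5, 0, 0, 6], [0, 0, 0, 3.5, 0, 0, 6], [0, 0, 0, 3.5, 0, 0, 6], [0, 0, 0, 3.5, 0, 0, 6], [0, 0, 0, 3.5, 0, 0, 6], [0, 0, 0, 2, 0, 0, 6], [0, 0, 0, 0, 0, 0, 6], [0, 0, 0, 0, 0, 0, 6], [0, 0, 0, 0, 0, 0, 6]]
  ]
}}

```text
time: 19.07
ee_pos: [0.5612, -0.0396, 0.0894]
tcp_rot: [-178.7, -0.3, 87.8]
wrist_force: [0.1, -0.4, -0.6]
opening: 0.0639
```

```bash
python3 - <<'E'
from h import *
go(C((-.01,-.116,.05)))
E
```

```text
t19.07 p [ 0.5612 -0.0396  0.0894] r [-178.69   -0.34   87.83] F [ 0.1 -0.4 -0.6] M [ 0.02 -0.02  0.07] op 0.0639 q [-4.2  7.4  0.2 84.1  0.3 88. ]
turn [-0.023 -0.006  0.001] shift cm [-0.1   1.38  3.91]
```

Call:
{"op": "servo_tool", "data": {
  "moves": [
    [[-0.023, -0.006, 0, 0, 0.7, 0, 6], [0, 0, 0, 0, 0.6, 0.8, 6], [0, 0, 0, 0, 0, 1, 6], [0, 0, 0, 0, 0, 1, 6], [0, 0, 0, 0, 0, 0.8, 6], [0, 0, 0, 0, 0, 0, 6], [0, 0, 0, 0, 0, 0, 6]]
  ]
}}

```text
time: 19.65
ee_pos: [0.5743, -0.0449, 0.0465]
tcp_rot: [-179.9, 0.1, 87.5]
wrist_force: [-0.5, 1.0, 0.1]
opening: 0.0638
```

```bash
python3 - <<'E'
from h import *
go(C((-.01,-.116,.0)));overlay('pics/o8.png')
E
```

```text
t19.65 p [ 0.5743 -0.0449  0.0465] r [-1.7993e+02  7.0000e-02  8.7460e+01] F [-0.5  1.   0.1] M [-0.09 -0.01  0.01] op 0.0638 q [-4.4  8.4 -3.4 78.3 -0.1 88.1]
turn [-0.001  0.001 -0.006] shift cm [ 0.41 -0.03  4.65]
```

View pics/o8.png

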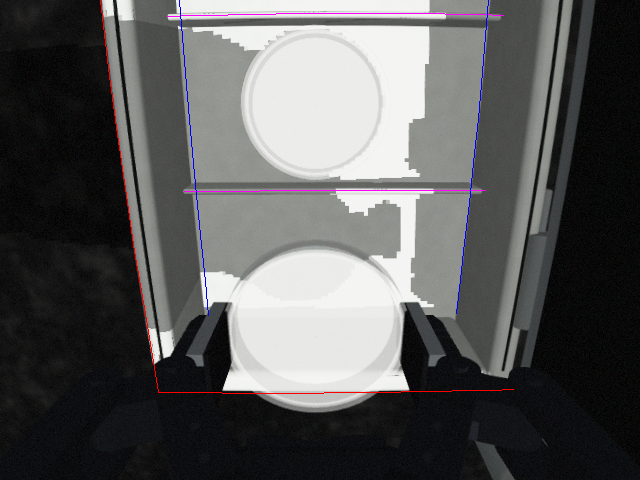

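Call:
{"op": "servo_tool", "data": {
  "moves": [
    [[0, 0.001, -0.006, 0.35, 0, 0.6, 6], [0, 0, 0, 0, 0, 0.8, 6], [0, 0, 0, 0, 0, 0.8, 6], [0, 0, 0, 0, 0, 0.8, 6], [0, 0, 0, 0, 0, 0.6, 6], [0, 0, 0, 0, 0, 0, 6], [0, 0, 0, 0, 0, 0, 6]]
  ]
}}

```text
time: 20.28
ee_pos: [0.5744, -0.0408, 0.007]
tcp_rot: [-180.0, 0.0, 87.9]
wrist_force: [0.6, -0.1, -0.6]
opening: 0.0636
```

```bash
python3 - <<'E'
from h import *
go(C((-.01,-.1165,-.0187)));overlay('pics/o9.png')
E
```

```text
t20.28 p [ 0.5744 -0.0408  0.007 ] r [-1.7996e+02  1.0000e-02  8.7870e+01] F [ 0.6 -0.1 -0.6] M [ 0.04 -0.02 -0.03] op 0.0636 q [-4.1  9.3 -6.8 73.9 -0.  88.1]
turn [-0.001  0.     0.001] shift cm [-0.06 -0.04  2.57]
```

View pics/o9.png

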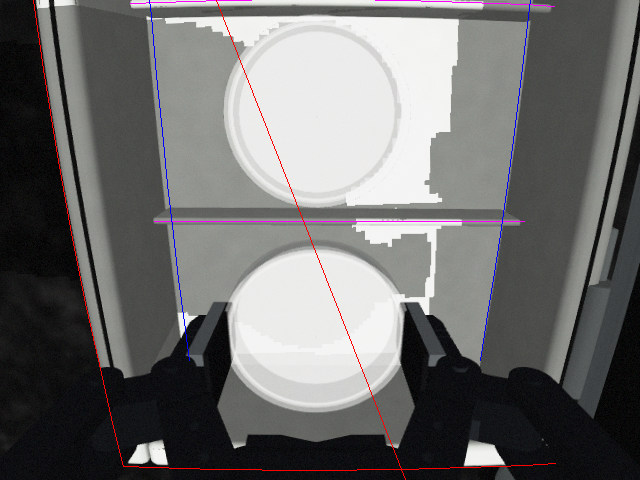

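Call:
{"op": "servo_tool", "data": {
  "moves": [
    [[0, 0, 0, 0, 0, 0.5, 6], [0, 0, 0, 0, 0, 0.5, 6], [0, 0, 0, 0, 0, 0.5, 6], [0, 0, 0, 0, 0, 0.4, 6], [0, 0, 0, 0, 0, 0.2, 6], [0, 0, 0, 0, 0, 0.1, 6], [0, 0, 0, 0, 0, 0, 6], [0, 0, 0, 0, 0, 0, 6]]
  ]
}}

```text
time: 21.0
ee_pos: [0.5749, -0.0409, -0.0165]
tcp_rot: [180.0, 0.0, 87.9]
wrist_force: [0.7, 1.3, -0.2]
opening: 0.0637
```

```bash
python3 - <<'E'
from h import *
go(C((-.01,-.1165,-.0187)))
E
```

```text
t21.00 p [ 0.5749 -0.0409 -0.0165] r [1.7998e+02 1.0000e-02 8.7860e+01] F [ 0.7  1.3 -0.2] M [-0.01  0.    0.03] op 0.0637 q [-4.1 10.  -8.7 71.3 -0.  88.1]
turn [0.    0.    0.001] shift cm [-0.05 -0.09  0.22]
```

Call:
{"op": "servo_tool", "data": {
  "moves": [
    [[0, 0, 0, 0, 0, 0.15, 6], [0, 0, 0, 0, 0, 0, 6], [0, 0, 0, 0, 0, 0, 6.6], [0, 0, 0, 0, 0, 0, 7.2], [0, 0, 0, 0, 0, 0, 7.6], [0, 0, 0, 0, 0, 0, 7.6], [0, 0, 0, 0, 0, -1, 7.6], [0, 0, 0, 0, 0, -2, 7.6], [0, 0, 0, 0, 0, -3, 7.6], [0, 0, 0, 0, 0, -3, 7.6], [0, 0, 0, 0, 0, -3, 7.6], [0, 0, 0, 0, 0, 0, 7.6]]
  ]
}}

```text
time: 22.0
ee_pos: [0.5732, -0.0407, 0.1092]
tcp_rot: [-179.9, 0.0, 87.9]
wrist_force: [0.7, -0.1, 0.6]
opening: 0.076
```

```bash
python3 - <<'E'
from h import *
st(); pair('pics/p11.png',box=(220,180,420,330),wb=(0,0,640,480))
E
```

```text
t22.00 p [ 0.5732 -0.0407  0.1092] r [-1.7989e+02  1.0000e-02  8.7860e+01] F [ 0.7 -0.1  0.6] M [-0.04 -0.06  0.01] op 0.076 q [-4.1  7.6  2.6 85.1 -0.  88.1]
```

View pics/p11.png

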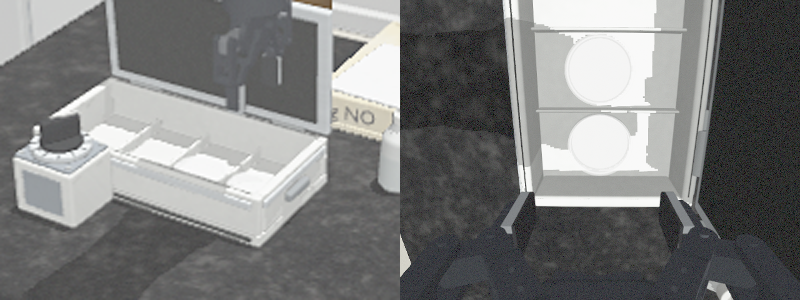

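Both dishes lie flat in the right-hand bays, seen at about (598,70) and (600,145) in the wrist panel. Next is the lid: I'll rise clear of it and come over the tab.

Call:
{"op": "servo_tool", "data": {
  "moves": [
    [[0, 0, 0, 0, -1, -2.5, 7], [0, 0, 0, 0, -1, -2.5, 6], [0, 0, 0, 0.5, -1, -2.5, 6], [0, 0, 0, 0.5, -1, -2.5, 6], [0, 0, 0, 0.5, -1, -2.5, 6], [0, 0, 0, 0.5, 0, -2.5, 6], [0, 0, 0, 0.5, 0, -2.5, 6], [0, 0, 0, 0, 0, -2, 6], [0, 0, 0, 0, 0, -1, 6], [0, 0, 0, 0, 0, 0, 6], [0, 0, 0, 0, 0, 0, 6]]
  ]
}}

```text
time: 23.02
ee_pos: [0.5182, -0.0125, 0.3072]
tcp_rot: [-178.5, -0.0, 87.8]
wrist_force: [0.2, 0.1, -1.2]
opening: 0.0603
```

```bash
python3 - <<'E'
from h import *
t=1.53
T=C((.085-.194*np.cos(t)+.006*np.sin(t),-.085,.065+.194*np.sin(t)+.006*np.cos(t))); print(T)
go([T[0],T[1],.31]); print(proj('wrist',T)); pair('pics/p12.png',box=(220,100,420,330),wb=(0,0,640,480))
E
```

```text
[ 0.66824613 -0.01341681  0.25908329]
t23.02 p [ 0.5182 -0.0125  0.3072] r [-1.7847e+02 -3.0000e-02  8.7840e+01] F [ 0.2  0.1 -1.2] M [-0.04 -0.03  0.01] op 0.0603 q [-1.400e+00  6.200e+00  2.340e+01  1.087e+02  1.000e-01  9.070e+01]
turn [-0.027 -0.001  0.001] shift cm [ 0.48 14.98 -0.68]
[[570.07499709 244.87898745]]
```

View pics/p12.png

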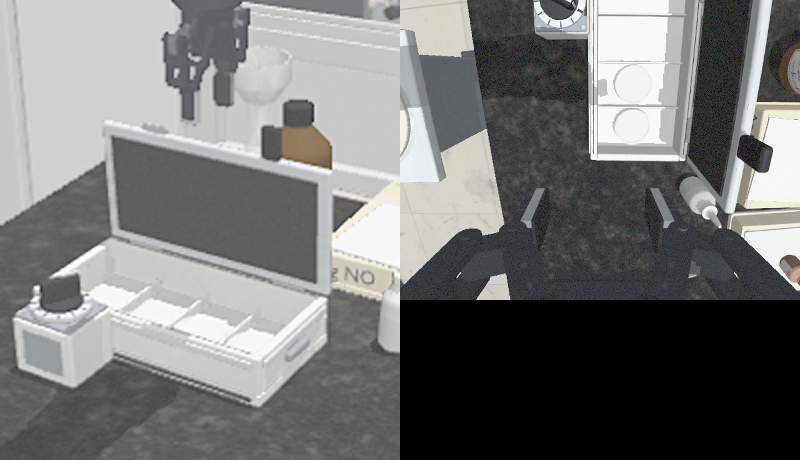

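Call:
{"op": "servo_tool", "data": {
  "moves": [
    [[-0.027, 0, 0, 0.2, 1.5, -0.5, 6], [0, 0, 0, 0.2, 2, -0.2, 6], [0, 0, 0, 0, 2, 0, 6], [0, 0, 0, 0, 2, 0, 6], [0, 0, 0, 0, 2, 0, 6], [0, 0, 0, 0, 2, 0, 6], [0, 0, 0, 0, 2, 0, 6], [0, 0, 0, 0, 1, 0, 6], [0, 0, 0, 0, 0, 0, 6], [0, 0, 0, 0, 0, 0, 6]]
  ]
}}

```text
time: 23.95
ee_pos: [0.6751, -0.014, 0.304]
tcp_rot: [179.9, -0.0, 87.8]
wrist_force: [-0.2, -0.6, 0.0]
opening: 0.0598
```

```bash
python3 - <<'E'
from h import *
T=[ 0.66824613 ,-0.01341681 , 0.25908329]
go([T[0]-.003,T[1],.25]); print(proj('wrist',T)); pair('pics/p13.png',box=(270,100,470,250),wb=(0,0,640,480))
E
```

```text
t23.95 p [ 0.6751 -0.014   0.304 ] r [ 1.7991e+02 -3.0000e-02  8.7770e+01] F [-0.2 -0.6  0. ] M [0.   0.08 0.01] op 0.0598 q [ -1.2  30.5  54.  113.4   0.   91. ]
turn [ 0.002 -0.001 -0.001] shift cm [ 0.01 -0.99  5.4 ]
[[303.45614684 252.160654  ]]
```

View pics/p13.png

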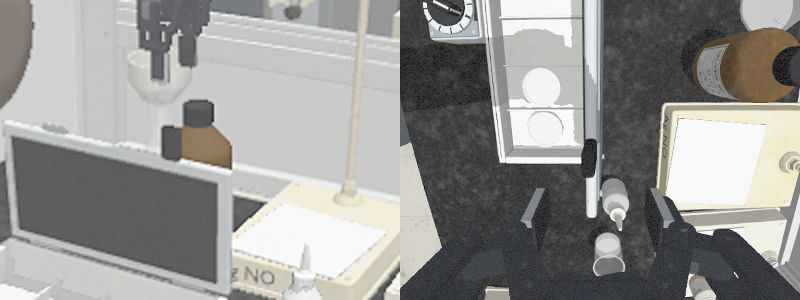

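Call:
{"op": "servo_tool", "data": {
  "moves": [
    [[0, 0, 0, 0, -1, 1, 6], [0, 0, 0, 0, 0, 1.5, 6], [0, 0, 0, 0, 0, 1.5, 6], [0, 0, 0, 0, 0, 1.5, 6], [0, 0, 0, 0, 0, 1, 6], [0, 0, 0, 0, 0, 0, 6], [0, 0, 0, 0, 0, 0, 6]]
  ]
}}

```text
time: 24.63
ee_pos: [0.6594, -0.0132, 0.242]
tcp_rot: [179.4, -0.0, 87.8]
wrist_force: [0.3, 0.5, 0.9]
opening: 0.0599
```

```bash
python3 - <<'E'
from h import *
T=[ 0.66824613 ,-0.01341681 , 0.25908329]
go([T[0]-.003,T[1],.215]); print(proj('wrist',T)); pair('pics/p14.png',box=(270,100,470,250),wb=(0,0,640,480))
E
```

```text
t24.63 p [ 0.6594 -0.0132  0.242 ] r [ 1.7943e+02 -5.0000e-02  8.7770e+01] F [0.3 0.5 0.9] M [-0.02  0.    0.01] op 0.0599 q [ -1.2  22.   34.8 102.3   0.   91.1]
turn [ 0.01  -0.001 -0.001] shift cm [0.   0.56 2.71]
[[336.17881159 301.66803866]]
```

View pics/p14.png

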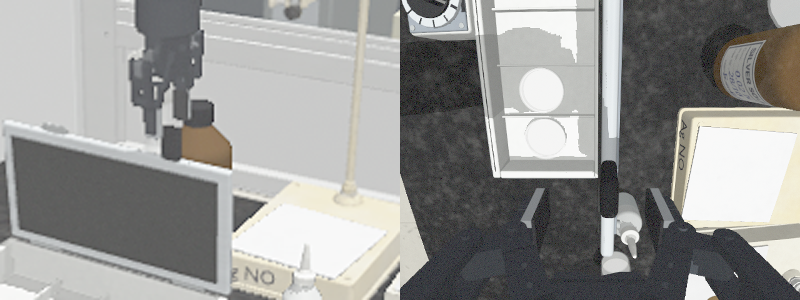

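Call:
{"op": "servo_tool", "data": {
  "moves": [
    [[0.01, 0, 0, 0, 0.6, 0.8, 6], [0, 0, 0, 0, 0, 0.8, 6], [0, 0, 0, 0, 0, 0.6, 6], [0, 0, 0, 0, 0, 0.4, 6], [0, 0, 0, 0, 0, 0, 6], [0, 0, 0, 0, 0, 0, 6]]
  ]
}}

```text
time: 25.23
ee_pos: [0.6677, -0.0135, 0.2154]
tcp_rot: [179.9, -0.0, 87.8]
wrist_force: [-0.2, -0.1, 0.5]
opening: 0.06
```

```bash
python3 - <<'E'
from h import *
T=[ 0.66824613 ,-0.01341681 , 0.25908329]
go([T[0]-.003,T[1],.215]); print(proj('wrist',T)); pair('pics/p15.png',box=(270,100,470,250),wb=(0,0,640,480))
E
```

```text
t25.23 p [ 0.6677 -0.0135  0.2154] r [ 1.7987e+02 -5.0000e-02  8.7770e+01] F [-0.2 -0.1  0.5] M [-0.07 -0.01 -0.02] op 0.06 q [-1.2 22.7 32.8 99.9  0.  91.1]
turn [ 0.002 -0.001 -0.001] shift cm [ 0.   -0.24  0.04]
[[317.12651823 335.15038032]]
```

View pics/p15.png

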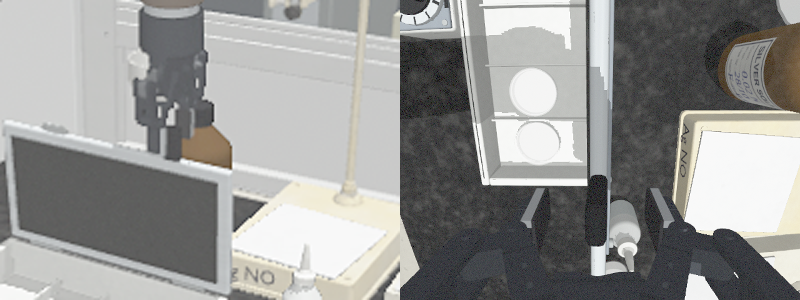

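Call:
{"op": "servo_tool", "data": {
  "moves": [
    [[0, 0, 0, 0, 0, 0.5, 6], [0, 0, 0, 0, -1.2, 0, 6], [0, 0, 0, 0, -1.2, 0, 6], [0, 0, 0, 0, -1.2, 0.1, 6], [0, 0, 0, 0, -1.2, 0.1, 6], [0, 0, 0, 0, -1.2, 0.2, 6], [0, 0, 0, 0, 0, 0, 6]]
  ]
}}

```text
time: 25.92
ee_pos: [0.6074, -0.0111, 0.2059]
tcp_rot: [179.6, -0.1, 87.8]
wrist_force: [-1.3, -0.6, 0.6]
opening: 0.0598
```

```bash
python3 - <<'E'
from h import *
st(); pair('pics/p16.png',box=(240,100,440,250),wb=(0,0,640,480))
E
```

```text
t25.92 p [ 0.6074 -0.0111  0.2059] r [ 1.7955e+02 -6.0000e-02  8.7770e+01] F [-1.3 -0.6  0.6] M [-0.03  0.09 -0.05] op 0.0598 q [-1.1 12.7 19.2 96.   0.1 91.2]
```

View pics/p16.png

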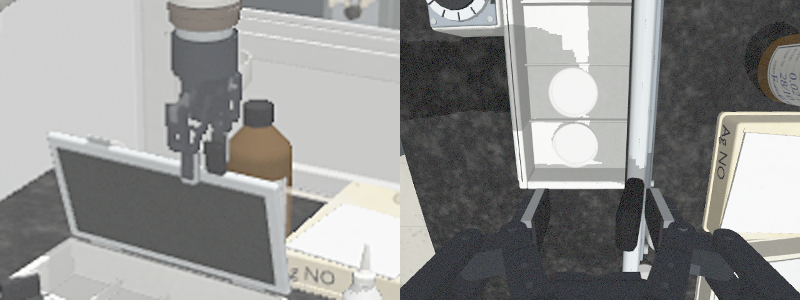

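Call:
{"op": "servo_tool", "data": {
  "moves": [
    [[0, 0, 0, 0, -1.2, 0.2, 6], [0, 0, 0, 0, -1.2, 0.3, 6], [0, 0, 0, 0, -1.2, 0.4, 6], [0, 0, 0, 0, -1.2, 0.5, 6], [0, 0, 0, 0, -1.2, 0.6, 6], [0, 0, 0, 0, -1.2, 0.7, 6], [0, 0, 0, 0, -1, 0.7, 6], [0, 0, 0, 0, 0, 0, 6]]
  ]
}}

```text
time: 26.68
ee_pos: [0.5321, -0.0081, 0.1701]
tcp_rot: [179.2, -0.1, 87.8]
wrist_force: [-0.5, -1.1, 0.2]
opening: 0.0599
```

```bash
python3 - <<'E'
from h import *
st(); pair('pics/p17.png',box=(220,120,420,300),wb=(0,0,640,480))
E
```

```text
t26.68 p [ 0.5321 -0.0081  0.1701] r [ 1.7916e+02 -7.0000e-02  8.7760e+01] F [-0.5 -1.1  0.2] M [0.03 0.01 0.02] op 0.0599 q [-0.9  1.   2.4 90.5  0.  91.3]
```

View pics/p17.png

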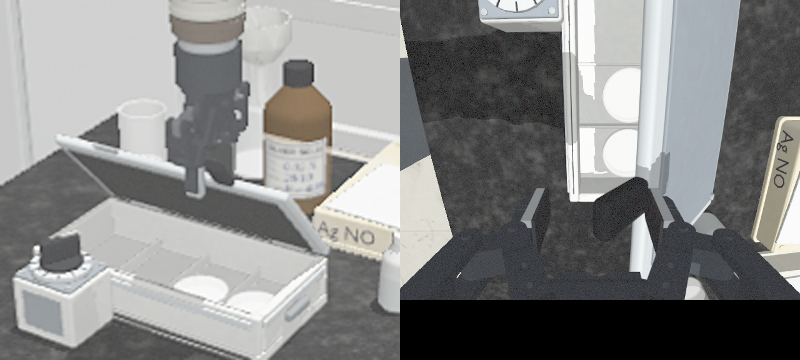

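Call:
{"op": "servo_tool", "data": {
  "moves": [
    [[0.012, 0, 0, 0, 0.3, -2, 6], [0, 0, 0, 0, 0.2, -2.5, 6], [0, 0, 0, 0, 0, -2.5, 6], [0, 0, 0, 0, 0, -2.5, 3], [0, 0, 0, 0, 0.5, 0, 0], [0, 0, 0, 0, 0.5, 0, 0], [0, 0, 0, 0, 0, 0, 0], [0, 0, 0, 0, 0, 0, 0], [0, 0, 0, 0, 0, 0, 0], [0, 0, 0, 0, 0, 0, 0]]
  ]
}}

```text
time: 27.62
ee_pos: [0.5547, -0.0091, 0.267]
tcp_rot: [-180.0, -0.1, 87.8]
wrist_force: [-0.5, -0.6, -0.0]
opening: -0.0001
```

```bash
python3 - <<'E'
from h import *
st(); pair('pics/p18.png',box=(220,80,420,300),wb=(0,0,640,480))
E
```

```text
t27.62 p [ 0.5547 -0.0091  0.267 ] r [-1.7996e+02 -6.0000e-02  8.7750e+01] F [-0.5 -0.6 -0. ] M [-0.02  0.03  0.03] op -0.0001 q [-1.000e+00  7.800e+00  2.040e+01  1.027e+02  1.000e-01  9.130e+01]
```

View pics/p18.png

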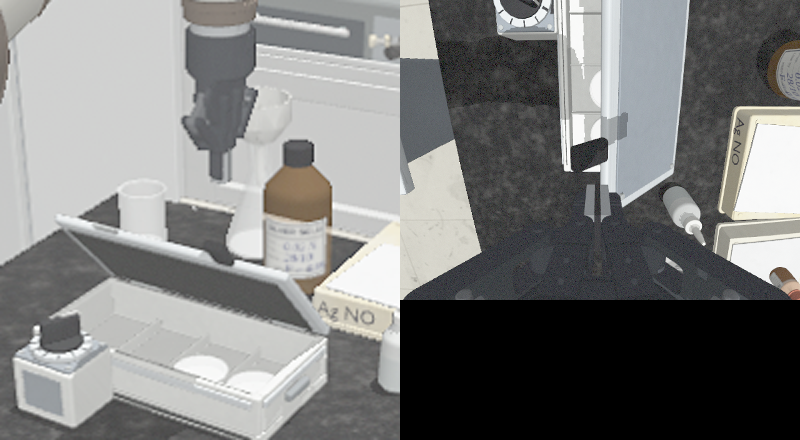

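```bash
cat >> h.py <<'E'
def tab(t,r=.194,o=.006,y=-.085): return C((.085-r*np.cos(t)+o*np.sin(t),y,.065+r*np.sin(t)+o*np.cos(t)))
E
python3 - <<'E'
from h import *
for t in(.6,.7,.8,.9,1.): print(t,proj('wrist',[tab(t,o=.012),tab(t,.17,.012,-.167),tab(t,.212,.012)]).round(0).tolist(),tab(t,o=.012).round(3))
im=bright(imaging.camera('wrist')); crop(im,220,180,420,330,4,'pics/w7.png')
E
```

```text
0.6 [[260.0, 233.0], [293.0, 329.0], [235.0, 238.0]] [ 0.517 -0.008  0.184]
0.7 [[276.0, 240.0], [307.0, 338.0], [252.0, 246.0]] [ 0.53  -0.008  0.199]
0.8 [[297.0, 247.0], [324.0, 347.0], [275.0, 255.0]] [ 0.544 -0.009  0.213]
0.9 [[323.0, 254.0], [344.0, 356.0], [303.0, 263.0]] [ 0.559 -0.009  0.224]
1.0 [[353.0, 260.0], [366.0, 363.0], [337.0, 271.0]] [ 0.576 -0.01   0.235]
```

View pics/w7.png

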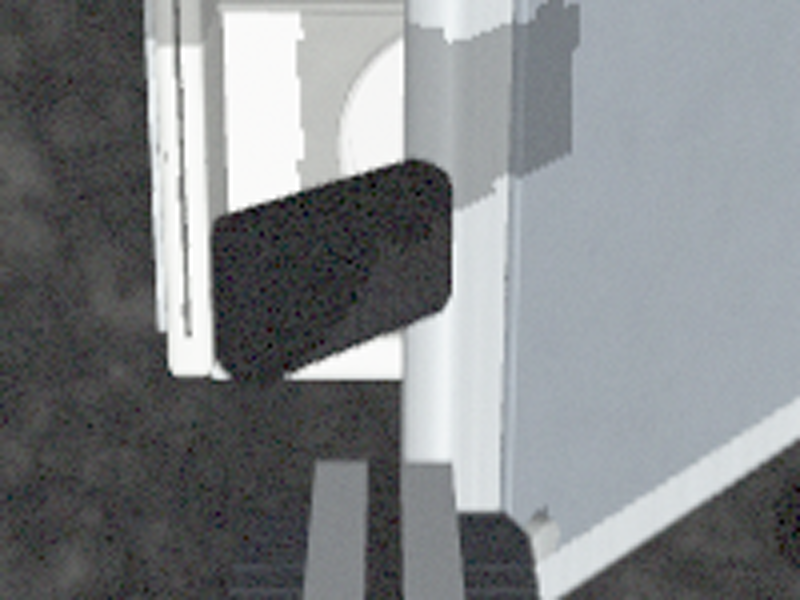

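Call:
{"op": "servo_tool", "data": {
  "moves": [
    [[0, 0, 0, 0, -0.5, 1.5, 0], [0, 0, 0, 0, -0.4, 1.5, 0], [0, 0, 0, 0, 0, 1.2, 0], [0, 0, 0, 0, 0, 1, 0], [0, 0, 0, 0, 0, 1, 0], [0, 0, 0, 0, -0.5, 1, 0], [0, 0, 0, 0, -0.7, 1, 0], [0, 0, 0, 0, -0.7, 1, 0], [0, 0, 0, 0, -0.6, 1, 0], [0, 0, 0, 0, 0, 0, 0]]
  ]
}}

```text
time: 28.6
ee_pos: [0.5177, -0.0076, 0.161]
tcp_rot: [179.9, -0.1, 87.8]
wrist_force: [-0.7, 0.3, -0.1]
opening: 0.0001
```

```bash
python3 - <<'E'
from h import *
st(); pair('pics/p19.png',box=(220,120,420,300),wb=(0,0,640,480))
E
```

```text
t28.60 p [ 0.5177 -0.0076  0.161 ] r [ 1.7989e+02 -6.0000e-02  8.7750e+01] F [-0.7  0.3 -0.1] M [ 0.04 -0.01 -0.01] op 0.0001 q [-0.9 -0.2  0.1 90.2  0.1 91.4]
```

View pics/p19.png

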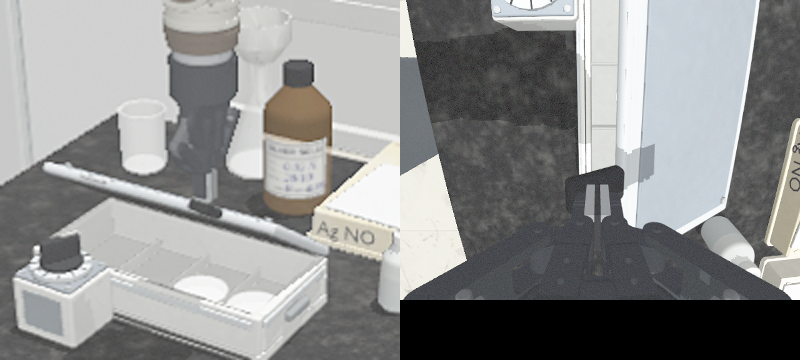

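Call:
{"op": "servo_tool", "data": {
  "moves": [
    [[0, 0, 0, 0, -0.6, 1, 0], [0, 0, 0, 0, -0.6, 1, 0], [0, 0, 0, 0, -0.5, 1, 0], [0, 0, 0, 0, -0.4, 1, 0], [0, 0, 0, 0, -0.3, 1, 0], [0, 0, 0, 0, -0.2, 1, 0], [0, 0, 0, 0, -0.2, 1, 0], [0, 0, 0, 0, 0, 0.7, 0], [0, 0, 0, 0, 0, 0, 0]]
  ]
}}

```text
time: 29.45
ee_pos: [0.4962, -0.0065, 0.0881]
tcp_rot: [179.1, -0.1, 87.8]
wrist_force: [-0.1, 0.2, 0.0]
opening: 0.0001
```

```bash
python3 - <<'E'
from h import *
st(); pair('pics/p20.png',box=(220,140,420,300),wb=(0,0,640,480))
E
```

```text
t29.45 p [ 0.4962 -0.0065  0.0881] r [ 1.7913e+02 -8.0000e-02  8.7750e+01] F [-0.1  0.2  0. ] M [ 0.02 -0.02 -0.03] op 0.0001 q [ -0.8  -4.1 -11.7  81.5   0.1  91.5]
```

View pics/p20.png

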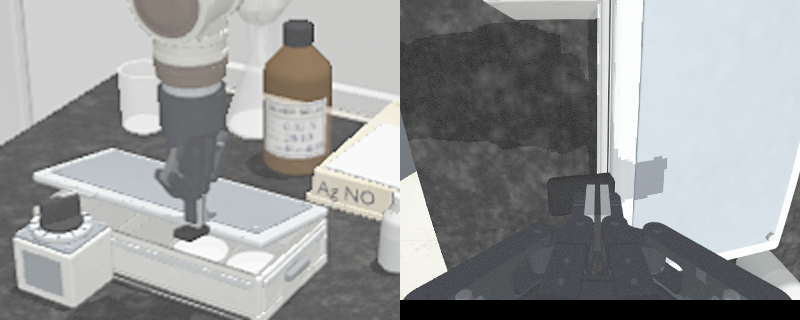

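Call:
{"op": "servo_tool", "data": {
  "moves": [
    [[0.015, 0, 0, 0, -0.4, 0.6, 0], [0, 0, 0, 0, -0.4, 0.6, 0], [0, 0, 0, 0, -0.2, 0.6, 0], [0, 0, 0, 0, 0, 0.5, 0], [0, 0, 0, 0, 0, 0.4, 0], [0, 0, 0, 0, 0, 0, 0]]
  ]
}}

```text
time: 30.05
ee_pos: [0.4868, -0.0061, 0.0609]
tcp_rot: [179.9, -0.1, 87.8]
wrist_force: [0.1, 0.2, 0.3]
opening: 0.0003
```

```bash
python3 - <<'E'
from h import *
st(); pair('pics/p21.png',box=(220,160,420,300),wb=(0,0,640,480))
E
```

```text
t30.05 p [ 0.4868 -0.0061  0.0609] r [ 1.799e+02 -8.000e-02  8.775e+01] F [0.1 0.2 0.3] M [-0.02  0.    0.01] op 0.0003 q [ -0.8  -4.2 -14.8  79.3   0.1  91.5]
```

View pics/p21.png

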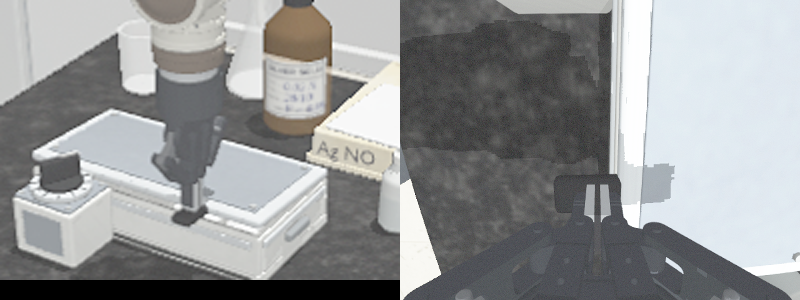

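Call:
{"op": "servo_tool", "data": {
  "moves": [
    [[0, 0, 0, 0, 0, 0.3, 0], [0, 0, 0, 0, 0, 0.3, 0], [0, 0, 0, 0, 0, 0.2, 0]]
  ]
}}

```text
time: 30.4
ee_pos: [0.4878, -0.0061, 0.0541]
tcp_rot: [179.8, -0.1, 87.7]
wrist_force: [-0.1, 0.2, 0.1]
opening: -0.0003
```

Call:
{"op": "servo_tool", "data": {
  "moves": [
    [[0, 0, 0, 0, 0, 0.2, 0], [0, 0, 0, 0, 0, 0.2, 0]]
  ]
}}

```text
time: 30.57
ee_pos: [0.4879, -0.0061, 0.0498]
tcp_rot: [179.8, -0.1, 87.7]
wrist_force: [-0.1, -0.8, 0.3]
opening: 0.0001
```

Call:
{"op": "servo_tool", "data": {
  "moves": [
    [[0, 0, 0, 0, 0, 0.2, 0], [0, 0, 0, 0, 0, 0.2, 0]]
  ]
}}

```text
time: 30.73
ee_pos: [0.4881, -0.0061, 0.0483]
tcp_rot: [179.7, -0.1, 87.7]
wrist_force: [-12.9, -0.2, 30.5]
opening: -0.0002
```

```bash
python3 - <<'E'
from h import *
st(); im=bright(imaging.camera('scene')); crop(im,215,180,395,310,4.4,'pics/s5.png')
E
```

```text
t30.73 p [ 0.4881 -0.0061  0.0483] r [ 1.7965e+02 -8.0000e-02  8.7750e+01] F [-12.9  -0.2  30.5] M [-0.02  2.82  0.01] op -0.0002 q [ -0.8  -4.  -16.   77.6   0.1  91.5]
```

View pics/s5.png

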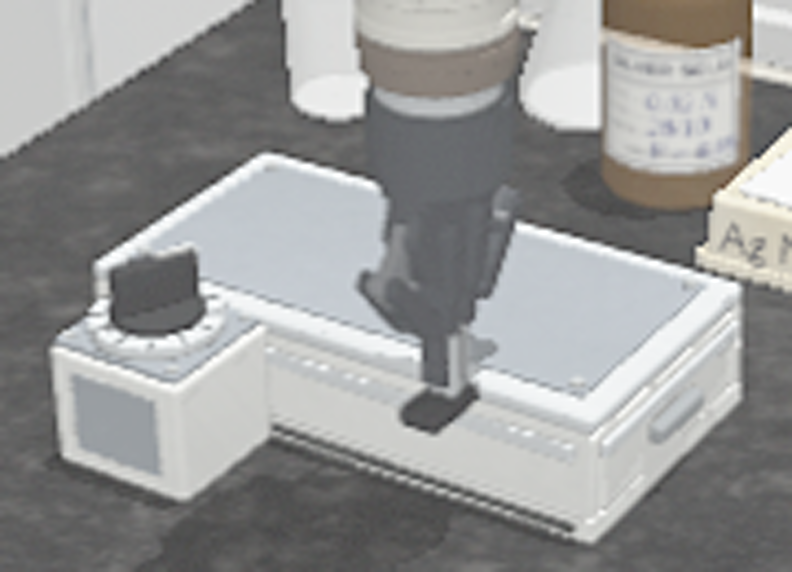

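The lid is flat on the rim all round, and pressing raised the contact force to 30 N. Now I'll lift off and go to the knob.

Call:
{"op": "servo_tool", "data": {
  "moves": [
    [[0, 0, 0, 0, 0, -1, 0], [0, 0, 0, 0, 0, -2, 2], [0, 0, 0, 0, -0.5, -3, 5], [0, 0, 0, 1, -0.5, -3, 5], [0, 0, 0, 2, -0.5, -3, 5], [0, 0, 0, 2.5, -0.5, 0, 5], [0, 0, 0, 2.5, 0, 0, 5], [0, 0, 0, 2, 0, 0, 5], [0, 0, 0, 0, 0, 0, 5], [0, 0, 0, 0, 0, 0, 5]]
  ]
}}

```text
time: 31.62
ee_pos: [0.4709, 0.0982, 0.1773]
tcp_rot: [179.4, -0.2, 87.6]
wrist_force: [-0.2, 0.3, -0.5]
opening: 0.0501
```

```bash
python3 - <<'E'
from h import *
k=C((-.127,.085,.123)); print(k); go([k[0],k[1],.14],yaw=153); print(proj('wrist',[k,k-[0,0,.03]])); pair('pics/p22.png',box=(220,140,420,300),wb=(0,0,640,480))
im=imaging.camera('top'); crop(im,220,175,370,305,5,'pics/t6.png')
E
```

```text
[0.4647743  0.16444257 0.123     ]
t31.62 p [0.4709 0.0982 0.1773] r [179.39  -0.2   87.59] F [-0.2  0.3 -0.5] M [ 0.   -0.01 -0.04] op 0.0501 q [ 11.7  -5.6  -3.2  91.7   0.  104.2]
turn [ 0.011  0.003 -1.142] shift cm [ 6.58 -0.93  3.74]
[[298.15448809 135.53813059]
 [299.63863713 132.58223407]]
```

View pics/p22.png

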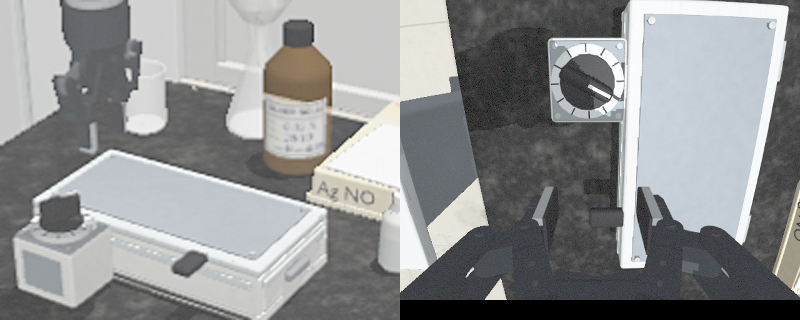

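View pics/t6.png

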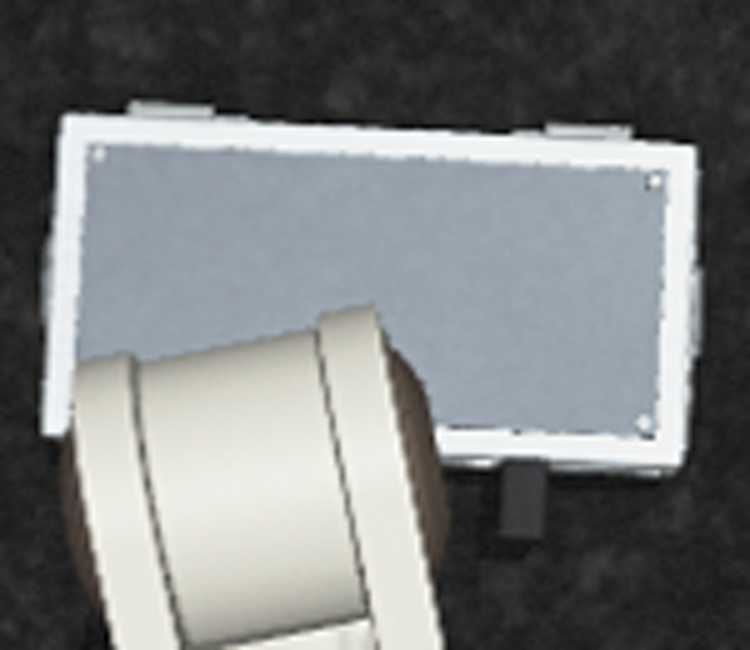

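```bash
python3 - <<'E'
from h import *
im=imaging.camera('wrist'); cv2.imwrite('pics/w8_raw.png',im); crop(bright(im,.7),230,50,370,205,4.5,'pics/w8.png')
E
```

```text
(no output)
```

View pics/w8.png

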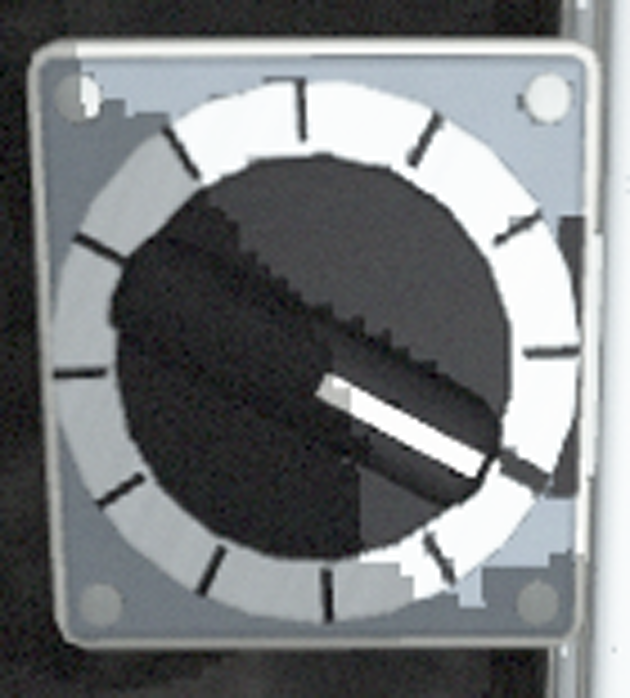

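```bash
python3 - <<'E'
from h import *
c=imaging.calibration('wrist')
f=lambda x,y,z:w('wrist',(230+x/4.5,50+y/4.5),z,c)
a,b=f(325,385,.123),f(483,468,.123); d=b-a; print(a,b,'yaw',np.degrees(np.arctan2(d[1],d[0])),np.linalg.norm(d))
# collar ticks outer ends: center
P=np.array([f(*p,.085)[:2] for p in((300,80),(437,118),(540,217),(578,352),(545,487),(450,580),(327,618),(203,593),(100,505),(55,374),(77,238),(165,130))])
A=np.c_[2*P,np.ones(12)];x=np.linalg.lstsq(A,(P**2).sum(1),rcond=None)[0];print('collar c',x[:2],np.sqrt(x[2]+x[:2]@x[:2]))
print(np.degrees(np.arctan2(P[4,1]-x[1],P[4,0]-x[0])))
E
```

```text
[0.46703783 0.16300266 0.123     ] [0.48618832 0.15197704 0.123     ] yaw -29.93054710085051 0.022097634604895323
collar c [0.46485719 0.16418744] 0.037582715941822144
-30.88647713567184
```

Call:
{"op": "servo_tool", "data": {
  "moves": [
    [[0, 0, -0.12, 0, 0, 0, 5], [0, 0, -0.12, 0, 0, 0, 5], [0, 0, -0.12, 0, 0, 0, 5], [0, 0, -0.12, 0, 0, 0, 5], [0, 0, -0.12, 0, 0, 0, 5], [0, 0, -0.12, 0, 0, 0, 5], [0, 0, -0.12, 0, 0, 0, 5], [0, 0, -0.12, 0, 0, 0, 5], [0, 0, -0.12, 0, 0, 0, 5], [0, 0, 0, 0, 0, 0, 5], [0, 0, 0, 0, 0, 0, 5]]
  ]
}}

```text
time: 32.73
ee_pos: [0.4705, 0.0873, 0.1748]
tcp_rot: [179.8, 0.3, 151.3]
wrist_force: [0.0, 0.7, -0.7]
opening: 0.0504
```

```bash
python3 - <<'E'
from h import *
go([.465,.1642,.15],yaw=150)
E
```

```text
t32.73 p [0.4705 0.0873 0.1748] r [179.79   0.29 151.32] F [ 0.   0.7 -0.7] M [0.04 0.02 0.03] op 0.0504 q [10.5 -5.7 -3.6 91.7 -0.  39.2]
turn [0.004 0.005 0.023] shift cm [4.19 6.47 2.48]
```

Call:
{"op": "servo_tool", "data": {
  "moves": [
    [[0, 0, -0.125, 0, 0, 0, 5], [0, 0, -0.125, 0, 0, 0, 5], [0, 0, -0.125, 0, 0, 0, 5], [0, 0, -0.125, 0, 0, 0, 5], [0, 0, -0.125, 0, 0, 0, 5], [0, 0, -0.125, 0, 0, 0, 5], [0, 0, -0.125, 0, 0, 0, 5], [0, 0, -0.125, 0, 0, 0, 5], [0, 0, -0.125, 0, 0, 0, 5], [0, 0, -0.125, 0, 0, 0, 5], [0, 0, -0.125, 0, 0, 0, 5], [0, 0, -0.125, 0, 0, 0, 5]]
  ]
}}

```text
time: 33.73
ee_pos: [0.4703, 0.0822, 0.1738]
tcp_rot: [-179.8, 0.1, -123.1]
wrist_force: [-0.2, -0.1, -0.2]
opening: 0.0499
```

Call:
{"op": "servo_tool", "data": {
  "moves": [
    [[0, 0, -0.125, 0, 0, 0, 5], [0, 0, -0.125, 0, 0, 0, 5], [0, 0, -0.125, 0, 0, 0, 5], [0, 0, -0.125, 0, 0, 0, 5], [0, 0, -0.125, 0, 0, 0, 5], [0, 0, -0.125, 0, 0, 0, 5], [0, 0, -0.125, 0, 0, 0, 5], [0, 0, -0.125, 0, 0, 0, 5], [0, 0, -0.125, 0, 0, 0, 5], [0, 0, -0.125, 0, 0, 0, 5], [0, 0, -0.125, 0, 0, 0, 5], [0, 0, -0.125, 0, 0, 0, 5]]
  ]
}}

```text
time: 34.73
ee_pos: [0.47, 0.0774, 0.1728]
tcp_rot: [-180.0, -0.1, -37.1]
wrist_force: [0.2, 0.6, 0.7]
opening: 0.0498
```

```bash
python3 - <<'E'
from h import *
go([.465,.1642,.15],yaw=-30)
E
```

```text
t34.73 p [0.47   0.0774 0.1728] r [-1.7998e+02 -1.4000e-01 -3.7120e+01] F [0.2 0.6 0.7] M [ 0.02  0.02 -0.02] op 0.0498 q [ 9.400e+00 -5.700e+00 -3.900e+00  9.180e+01 -1.000e-01 -1.335e+02]
turn [-0.    -0.002 -0.124] shift cm [-5.64 -6.62  2.26]
```

Call:
{"op": "servo_tool", "data": {
  "moves": [
    [[0, 0, -0.12, 0, 0, 0, 5], [0, 0, 0, -1, -1.5, 0, 5], [0, 0, 0, -1, -1.5, 0, 5], [0, 0, 0, -1, -1.5, 0, 5], [0, 0, 0, -1, -1.5, 0, 5], [0, 0, 0, -0.8, -1.2, 0, 5], [0, 0, 0, 0, 0, 0, 5], [0, 0, 0, 0, 0, 0, 5]]
  ]
}}

```text
time: 35.4
ee_pos: [0.465, 0.1636, 0.172]
tcp_rot: [179.9, -0.1, -31.6]
wrist_force: [-0.0, -0.3, 0.1]
opening: 0.05
```

```bash
python3 - <<'E'
from h import *
go([.465,.1642,.13],yaw=-30); print(proj('wrist',[.465,.1642,.123])); im=imaging.camera('wrist'); cv2.imwrite('pics/w9.png',bright(im,.7))
E
```

```text
t35.40 p [0.465  0.1636 0.172 ] r [ 1.7994e+02 -1.3000e-01 -3.1620e+01] F [-0.  -0.3  0.1] M [-0.   -0.04  0.02] op 0.05 q [ 1.950e+01 -3.400e+00 -1.800e+00  9.160e+01 -1.000e-01 -1.289e+02]
turn [ 0.001 -0.002 -0.028] shift cm [-0.04 -0.06  4.2 ]
[[315.5576544  249.76743799]]
```

View pics/w9.png

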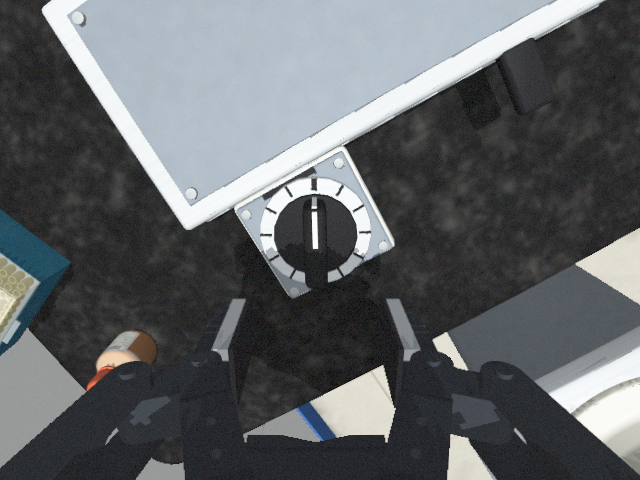

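Call:
{"op": "servo_tool", "data": {
  "moves": [
    [[0, -0.002, -0.015, 0, 0, 1.5, 4.5], [0, 0, 0, 0, 0, 1.5, 4.5], [0, 0, 0, 0, 0, 1.5, 4.5], [0, 0, 0, 0, 0, 1, 4.5], [0, 0, 0, 0, 0, 1, 4.5], [0, 0, 0, 0, 0, 0, 4.5], [0, 0, 0, 0, 0, 0, 4.5]]
  ]
}}

```text
time: 36.03
ee_pos: [0.4662, 0.1583, 0.1052]
tcp_rot: [180.0, -0.1, -31.5]
wrist_force: [0.6, -0.1, 0.4]
opening: 0.0454
```

```bash
python3 - <<'E'
from h import *
go([.465,.1642,.069],yaw=-30.5); pair('pics/p23.png',box=(200,200,300,290),wb=(180,150,460,480))
E
```

```text
t36.03 p [0.4662 0.1583 0.1052] r [ 1.7999e+02 -1.2000e-01 -3.1540e+01] F [ 0.6 -0.1  0.4] M [ 0.   -0.03 -0.02] op 0.0454 q [ 1.880e+01 -3.800e+00 -9.500e+00  8.420e+01 -1.000e-01 -1.296e+02]
turn [ 0.    -0.002 -0.018] shift cm [-0.42 -0.44  3.62]
```

View pics/p23.png

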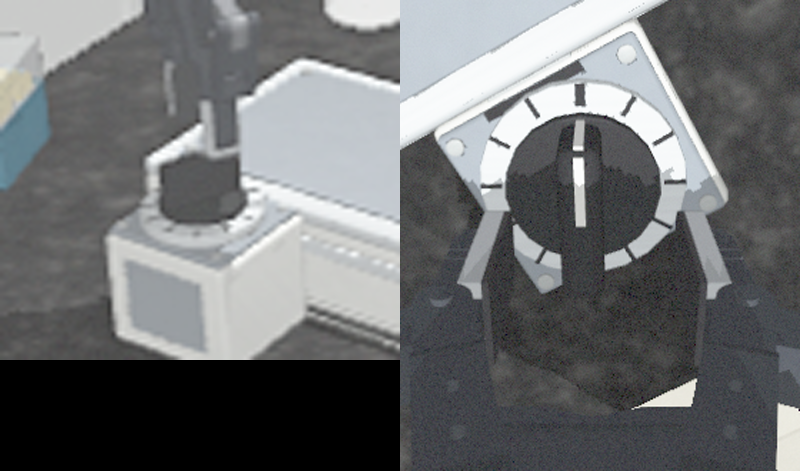

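Call:
{"op": "servo_tool", "data": {
  "moves": [
    [[0, -0.002, -0.018, -0.4, -0.4, 0.3, 4.5], [0, 0, 0, 0, 0, 0.8, 4.5], [0, 0, 0, 0, 0, 0.8, 4.5], [0, 0, 0, 0, 0, 0.6, 4.5], [0, 0, 0, 0, 0, 0.5, 4.5], [0, 0, 0, 0, 0, 0, 4.5], [0, 0, 0, 0, 0, 0, 4.5]]
  ]
}}

```text
time: 36.72
ee_pos: [0.4658, 0.1653, 0.074]
tcp_rot: [-179.9, -0.1, -30.3]
wrist_force: [0.1, -0.4, -0.3]
opening: 0.0445
```

```bash
python3 - <<'E'
from h import *
go([.465,.1642,.068],yaw=-30.5); pair('pics/p24.png',box=(200,200,300,290),wb=(180,150,460,480))
E
```

```text
t36.72 p [0.4658 0.1653 0.074 ] r [-1.7988e+02 -1.0000e-01 -3.0340e+01] F [ 0.1 -0.4 -0.3] M [-0.03 -0.   -0.01] op 0.0445 q [  19.5   -3.4  -12.6   80.7    0.  -130.1]
turn [-0.002 -0.002  0.003] shift cm [-0.01  0.13  0.6 ]
```

View pics/p24.png

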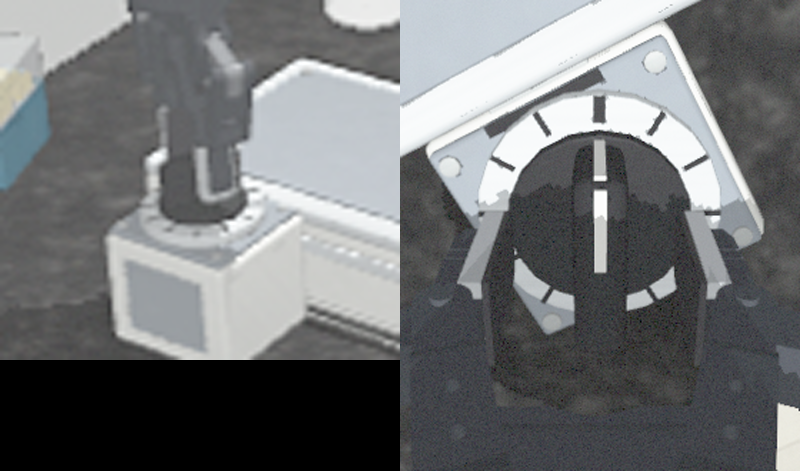

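Call:
{"op": "servo_tool", "data": {
  "moves": [
    [[-0.002, -0.002, 0.003, 0, 0.1, 0.3, 4], [0, 0, 0, 0, 0, 0, 3], [0, 0, 0, 0, 0, 0, 2], [0, 0, 0, 0, 0, 0, 1.2], [0, 0, 0, 0, 0, 0, 1], [0, 0, 0, 0, 0, 0, 1], [0, 0, 0, 0, 0, 0, 1], [0, 0, 0, 0, 0, 0, 1]]
  ],
  "force": 40
}}

```text
time: 37.48
ee_pos: [0.4654, 0.1637, 0.072]
tcp_rot: [180.0, -0.0, -30.6]
wrist_force: [-0.2, -0.2, 0.1]
opening: 0.0134
```

```bash
python3 - <<'E'
from h import *
go([.465,.1642,.071],yaw=-30.5); pair('pics/p25.png',box=(200,200,300,290),wb=(180,150,460,480))
E
```

```text
t37.48 p [0.4654 0.1637 0.072 ] r [ 1.7999e+02 -3.0000e-02 -3.0570e+01] F [-0.2 -0.2  0.1] M [-0.13  0.06 -0.02] op 0.0134 q [  19.4   -3.3  -12.7   80.6   -0.  -130. ]
turn [ 0.    -0.001 -0.001] shift cm [-0.06 -0.02  0.1 ]
```

View pics/p25.png

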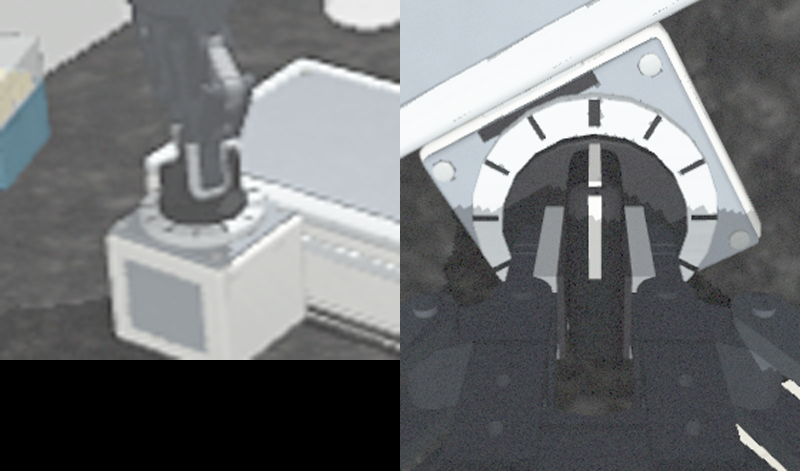

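Call:
{"op": "servo_tool", "data": {
  "moves": [
    [[0, 0, 0.1, 0, 0, 0, 1], [0, 0, 0.1, 0, 0, 0, 1], [0, 0, 0.1, 0, 0, 0, 1], [0, 0, 0.1, 0, 0, 0, 1], [0, 0, 0.1, 0, 0, 0, 1], [0, 0, 0.1, 0, 0, 0, 1], [0, 0, 0, 0, 0, 0, 1]]
  ]
}}

```text
time: 38.17
ee_pos: [0.4649, 0.1632, 0.072]
tcp_rot: [179.9, -0.1, -66.5]
wrist_force: [-1.4, -0.4, -1.3]
opening: 0.0131
```

```bash
python3 - <<'E'
from h import *
o=st(); go([.465,.1642,.071],yaw=o['tcp_rot'][2]); pair('pics/p26.png',box=(200,200,300,290),wb=(180,150,460,480))
E
```

```text
t38.17 p [0.4649 0.1632 0.072 ] r [ 1.7993e+02 -9.0000e-02 -6.6520e+01] F [-1.4 -0.4 -1.3] M [-0.03  0.01 -0.08] op 0.0131 q [ 19.4  -3.3 -12.8  80.7  -0.1 -94.1]
t38.17 p [0.4649 0.1632 0.072 ] r [ 1.7993e+02 -9.0000e-02 -6.6520e+01] F [-1.4 -0.4 -1.3] M [-0.03  0.01 -0.08] op 0.0131 q [ 19.4  -3.3 -12.8  80.7  -0.1 -94.1]
turn [ 0.001 -0.002 -0.   ] shift cm [-0.09 -0.04  0.1 ]
```

View pics/p26.png

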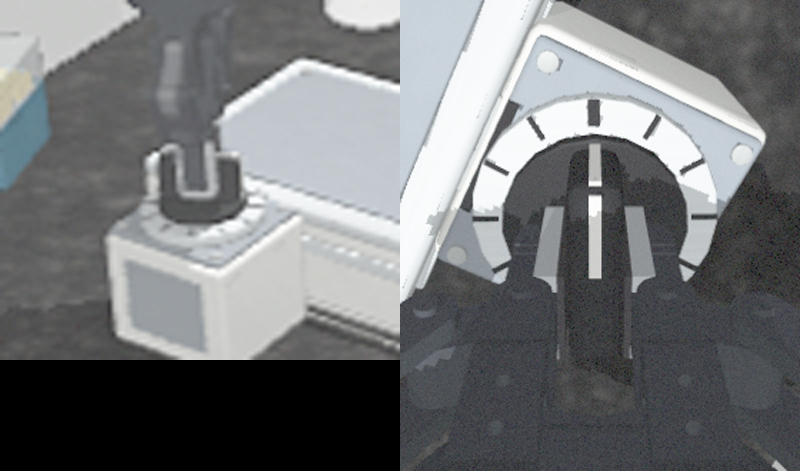

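Call:
{"op": "servo_tool", "data": {
  "moves": [
    [[0, 0, 0.1, -0.05, 0, 0, 1], [0, 0, 0.1, 0, 0, 0, 1], [0, 0, 0.1, 0, 0, 0, 1], [0, 0, 0.1, 0, 0, 0, 1], [0, 0, 0.1, 0, 0, 0, 1], [0, 0, 0.1, 0, 0, 0, 1], [0, 0, 0.1, 0, 0, 0, 1], [0, 0, 0.1, 0, 0, 0, 1], [0, 0, 0, 0, 0, 0, 1]]
  ]
}}

```text
time: 39.02
ee_pos: [0.4641, 0.163, 0.072]
tcp_rot: [180.0, -0.2, -112.1]
wrist_force: [-1.3, -0.2, -1.0]
opening: 0.0131
```

```bash
python3 - <<'E'
from h import *
o=st(); go([.465,.1642,.071],yaw=o['tcp_rot'][2]); pair('pics/p27.png',box=(200,200,300,290),wb=(180,150,460,480))
E
```

```text
t39.02 p [0.4641 0.163  0.072 ] r [ 179.99   -0.21 -112.12] F [-1.3 -0.2 -1. ] M [-0.07  0.02 -0.08] op 0.0131 q [ 19.5  -3.4 -12.8  80.7  -0.2 -48.4]
t39.02 p [0.4641 0.163  0.072 ] r [ 179.99   -0.21 -112.12] F [-1.3 -0.2 -1. ] M [-0.07  0.02 -0.08] op 0.0131 q [ 19.5  -3.4 -12.8  80.7  -0.2 -48.4]
turn [ 0.    -0.004 -0.   ] shift cm [-0.14 -0.04  0.1 ]
```

View pics/p27.png

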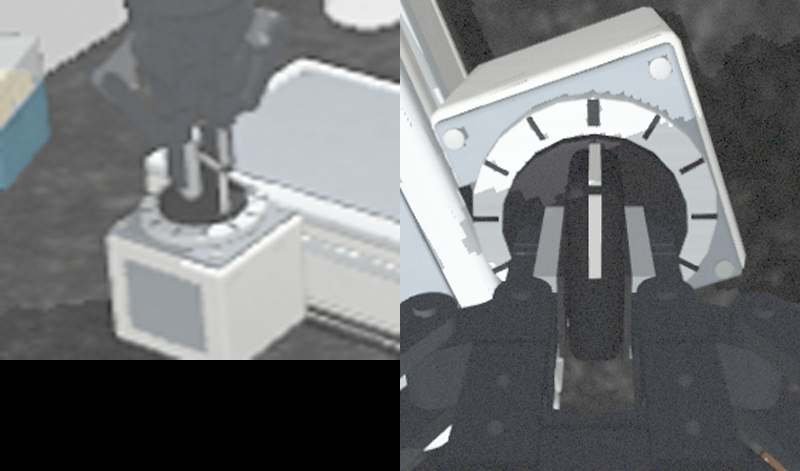

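Call:
{"op": "servo_tool", "data": {
  "moves": [
    [[0, -0.003, 0.08, -0.05, 0, 0, 1], [0, 0, 0.08, 0, 0, 0, 1], [0, 0, 0.08, 0, 0, 0, 1]]
  ]
}}

```text
time: 39.37
ee_pos: [0.464, 0.1631, 0.072]
tcp_rot: [-180.0, -0.1, -124.9]
wrist_force: [-0.2, 0.7, -0.3]
opening: 0.0131
```

```bash
python3 - <<'E'
from h import *
st()
E
```

```text
t39.37 p [0.464  0.1631 0.072 ] r [-1.7999e+02 -1.0000e-01 -1.2494e+02] F [-0.2  0.7 -0.3] M [0.09 0.16 0.11] op 0.0131 q [ 19.4  -3.5 -12.9  80.7  -0.1 -35.6]
```

Call:
{"op": "servo_tool", "data": {
  "moves": [
    [[0, 0, 0.08, -0.05, 0, 0, 1], [0, 0, 0.08, 0, 0, 0, 1], [0, 0, 0.08, 0, 0, 0, 1]]
  ]
}}

```text
time: 39.62
ee_pos: [0.4637, 0.1633, 0.072]
tcp_rot: [-180.0, -0.2, -138.5]
wrist_force: [-1.3, 0.5, -0.9]
opening: 0.0135
```

```bash
python3 - <<'E'
from h import *
st(); pair('pics/p28.png',box=(200,200,300,290),wb=(180,150,460,480))
E
```

```text
t39.62 p [0.4637 0.1633 0.072 ] r [-1.7998e+02 -1.6000e-01 -1.3847e+02] F [-1.3  0.5 -0.9] M [0.01 0.07 0.01] op 0.0135 q [ 19.4  -3.4 -12.8  80.7  -0.1 -22.1]
```

View pics/p28.png

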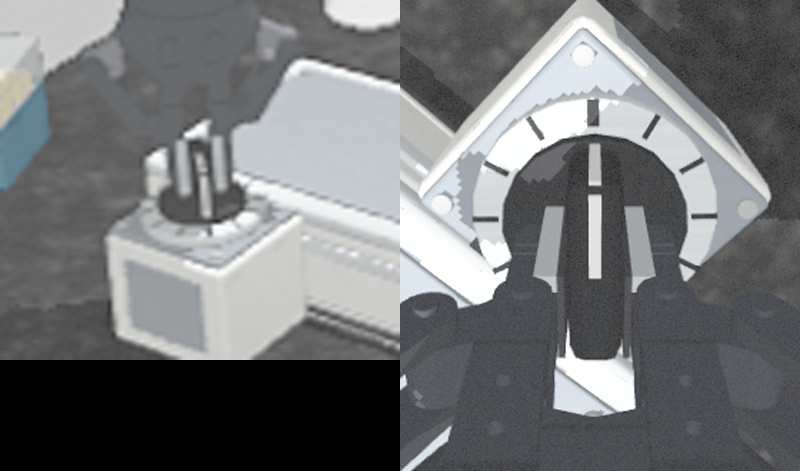

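Call:
{"op": "servo_tool", "data": {
  "moves": [
    [[0, -0.002, 0.08, -0.05, 0, 0, 1], [0, 0, 0.08, 0, 0, 0, 1], [0, 0, 0.08, 0, 0, 0, 1], [0, 0, 0.08, 0, 0, 0, 1], [0, 0, 0.06, 0, 0, 0, 1], [0, 0, 0, 0, 0, 0, 1]]
  ]
}}

```text
time: 40.22
ee_pos: [0.4635, 0.1636, 0.072]
tcp_rot: [-180.0, -0.1, -159.0]
wrist_force: [0.2, 0.2, 0.2]
opening: 0.0132
```

```bash
python3 - <<'E'
from h import *
o=st();go([.465,.1642,.071],yaw=o['tcp_rot'][2]); pair('pics/p29.png',box=(200,200,300,290),wb=(180,150,460,480))
E
```

```text
t40.22 p [0.4635 0.1636 0.072 ] r [-1.7997e+02 -9.0000e-02 -1.5896e+02] F [0.2 0.2 0.2] M [-0.13  0.09 -0.05] op 0.0132 q [ 19.5  -3.5 -12.9  80.7  -0.   -1.6]
t40.22 p [0.4635 0.1636 0.072 ] r [-1.7997e+02 -9.0000e-02 -1.5896e+02] F [0.2 0.2 0.2] M [-0.13  0.09 -0.05] op 0.0132 q [ 19.5  -3.5 -12.9  80.7  -0.   -1.6]
turn [-0.001 -0.002  0.   ] shift cm [-0.16  0.    0.1 ]
```

View pics/p29.png

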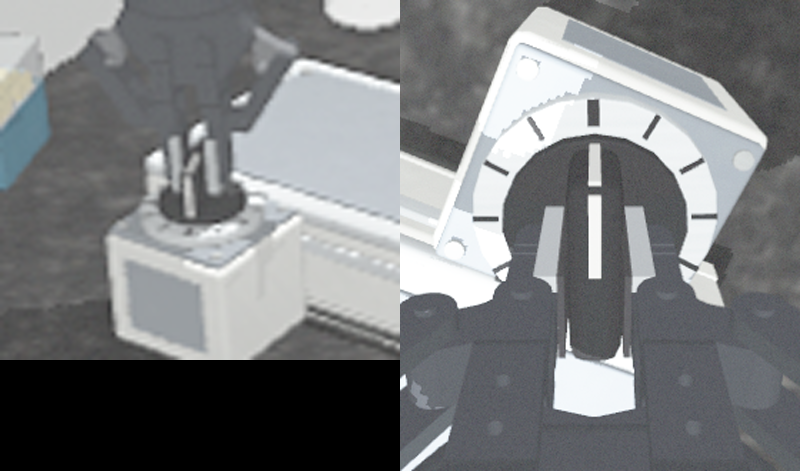

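Call:
{"op": "servo_tool", "data": {
  "moves": [
    [[0, 0, 0.06, -0.05, 0, 0, 1], [0, 0, 0.06, 0, 0, 0, 1], [0, 0, 0.06, 0, 0, 0, 1], [0, 0, 0.06, 0, 0, 0, 1], [0, 0, 0.04, 0, 0, 0, 1]]
  ]
}}

```text
time: 40.73
ee_pos: [0.4633, 0.1638, 0.072]
tcp_rot: [-180.0, -0.2, -174.0]
wrist_force: [-0.1, 0.5, -0.9]
opening: 0.0134
```

```bash
python3 - <<'E'
from h import *
st(); pair('pics/p30.png',box=(200,200,300,290),wb=(180,150,460,480))
E
```

```text
t40.73 p [0.4633 0.1638 0.072 ] r [-1.7996e+02 -1.5000e-01 -1.7403e+02] F [-0.1  0.5 -0.9] M [-0.08  0.18  0.06] op 0.0134 q [ 19.5  -3.4 -12.8  80.8  -0.   13.5]
```

View pics/p30.png

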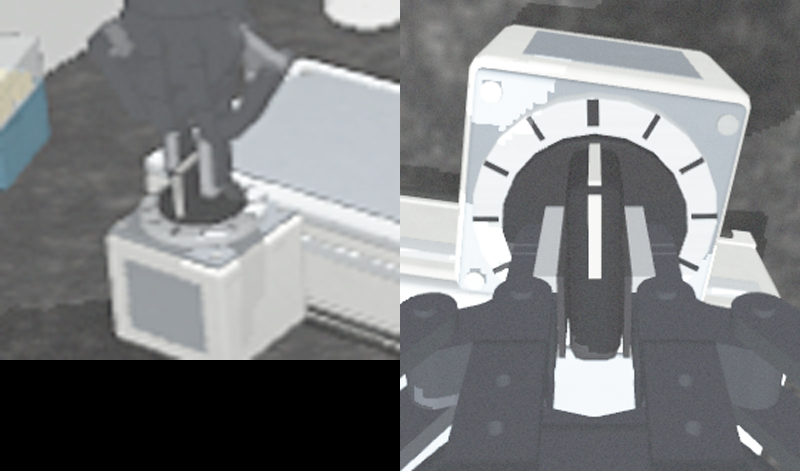

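Call:
{"op": "servo_tool", "data": {
  "moves": [
    [[0, 0, 0.05, -0.05, 0, 0, 1], [0, 0, 0.05, 0, 0, 0, 1], [0, 0, 0.05, 0, 0, 0, 1], [0, 0, 0, 0, 0, 0, 1]]
  ]
}}

```text
time: 41.17
ee_pos: [0.4633, 0.164, 0.072]
tcp_rot: [-179.9, -0.2, 178.3]
wrist_force: [0.2, -1.2, -1.0]
opening: 0.0128
```

```bash
python3 - <<'E'
from h import *
st(); pair('pics/p31.png',box=(200,200,300,290),wb=(180,150,460,480))
E
```

```text
t41.17 p [0.4633 0.164  0.072 ] r [-179.93   -0.21  178.33] F [ 0.2 -1.2 -1. ] M [-0.21 -0.    0.32] op 0.0128 q [ 19.5  -3.3 -12.8  80.8   0.   21.2]
```

View pics/p31.png

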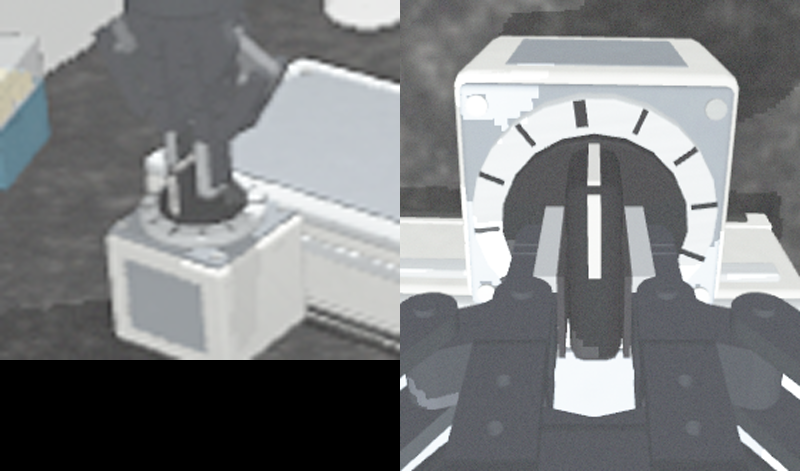

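Call:
{"op": "servo_tool", "data": {
  "moves": [
    [[0, 0, 0.05, 0, 0, 0, 1], [0, 0, 0.05, 0, 0, 0, 1], [0, 0, 0.05, 0, 0, 0, 1], [0, 0, 0.05, 0, 0, 0, 1], [0, 0, 0, 0, 0, 0, 1]]
  ]
}}

```text
time: 41.68
ee_pos: [0.4633, 0.1642, 0.072]
tcp_rot: [-179.9, -0.2, 167.7]
wrist_force: [0.1, -0.9, 0.2]
opening: 0.0132
```

```bash
python3 - <<'E'
from h import *
st(); pair('pics/p32.png',box=(200,200,300,290),wb=(180,150,460,480))
E
```

```text
t41.68 p [0.4633 0.1642 0.072 ] r [-179.9    -0.19  167.67] F [ 0.1 -0.9  0.2] M [-0.16  0.    0.14] op 0.0132 q [ 19.5  -3.3 -12.8  80.8   0.   31.8]
```

View pics/p32.png

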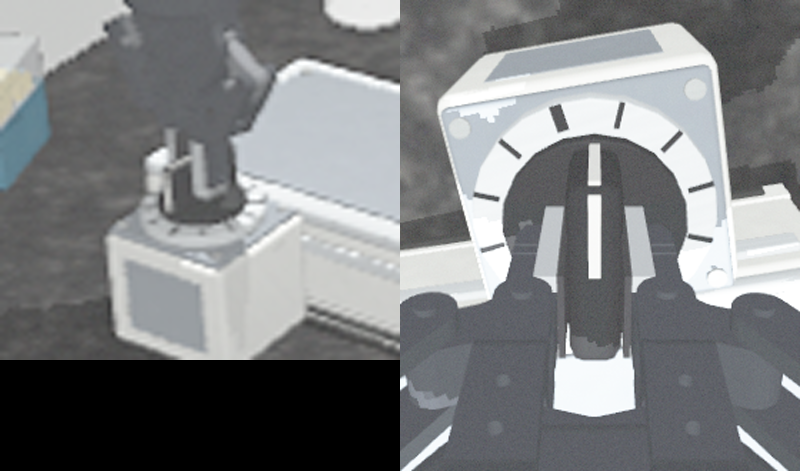

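Call:
{"op": "servo_tool", "data": {
  "moves": [
    [[0, 0, 0.05, 0, 0, 0, 1], [0, 0, 0.05, 0, 0, 0, 1], [0, 0, 0.05, 0, 0, 0, 1], [0, 0, 0, 0, 0, 0, 1]]
  ]
}}

```text
time: 42.12
ee_pos: [0.4633, 0.1643, 0.072]
tcp_rot: [-179.9, -0.2, 159.6]
wrist_force: [0.3, 0.5, -1.3]
opening: 0.0133
```

```bash
python3 - <<'E'
from h import *
st(); pair('pics/p33.png',box=(200,200,300,290),wb=(180,150,460,480))
E
```

```text
t42.12 p [0.4633 0.1643 0.072 ] r [-179.91   -0.19  159.55] F [ 0.3  0.5 -1.3] M [-0.21  0.01 -0.05] op 0.0133 q [ 19.5  -3.3 -12.8  80.8   0.1  39.9]
```

View pics/p33.png

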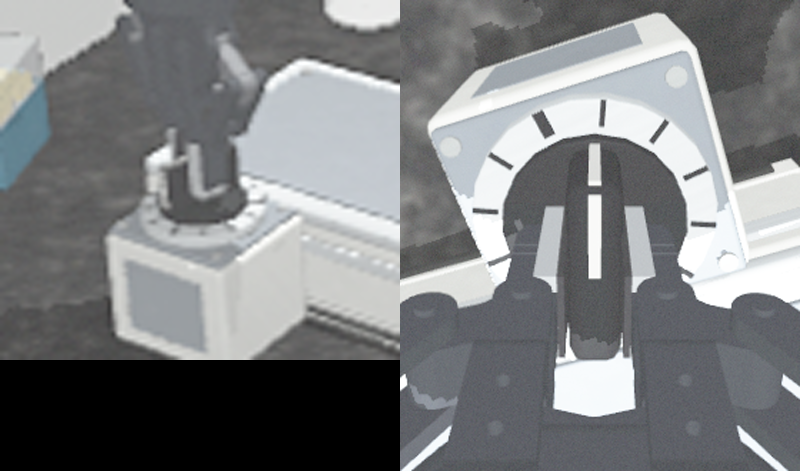

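Call:
{"op": "servo_tool", "data": {
  "moves": [
    [[0, 0, 0.04, 0, 0, 0, 1], [0, 0, 0.02, 0, 0, 0, 1], [0, 0, 0, 0, 0, 0, 1], [0, 0, 0, 0, 0, 0, 1]]
  ]
}}

```text
time: 42.55
ee_pos: [0.4633, 0.1644, 0.072]
tcp_rot: [-179.9, -0.2, 156.6]
wrist_force: [-0.2, 0.0, -0.6]
opening: 0.0138
```

```bash
python3 - <<'E'
from h import *
st(); pair('pics/p34.png',box=(200,200,300,290),wb=(180,150,460,480))
E
```

```text
t42.55 p [0.4633 0.1644 0.072 ] r [-179.92   -0.2   156.61] F [-0.2  0.  -0.6] M [-0.06  0.09 -0.09] op 0.0138 q [ 19.5  -3.3 -12.8  80.8   0.1  42.9]
```

View pics/p34.png

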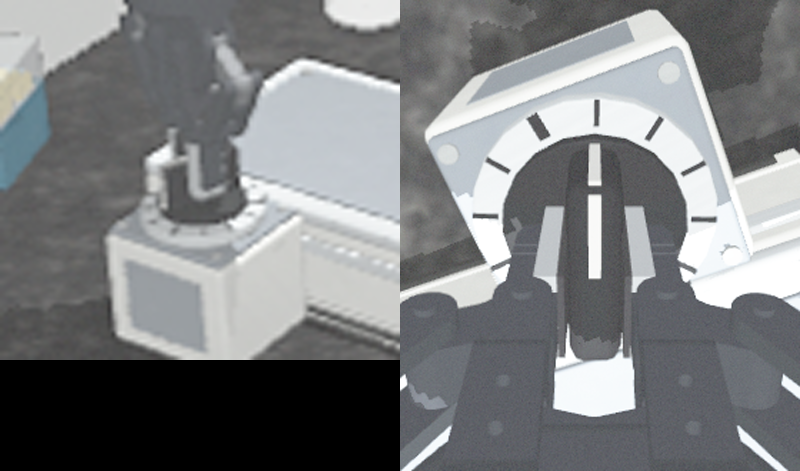

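Call:
{"op": "servo_tool", "data": {
  "moves": [
    [[0, 0, 0, 0, 0, 0, 2], [0, 0, 0, 0, 0, 0, 3.5], [0, 0, 0, 0, 0, 0, 4.5], [0, 0, 0, 0, 0, 0, 4.5], [0, 0, 0, 0, 0, 0, 4.5], [0, 0, 0, 0, 0, -1, 4.5], [0, 0, 0, 0, 0, -2, 4.5], [0, 0, 0, 0, 0, -3, 4.5], [0, 0, 0, 0, 0, -3, 4.5], [0, 0, 0, 0, 0, -3, 4.5], [0, 0, 0, 0, 0, 0, 4.5], [0, 0, 0, 0, 0, 0, 4.5]]
  ]
}}

```text
time: 43.65
ee_pos: [0.4627, 0.1639, 0.2006]
tcp_rot: [-179.9, -0.2, 156.7]
wrist_force: [0.4, 0.2, -1.1]
opening: 0.045
```

```bash
python3 - <<'E'
from h import *
st(); pair('pics/p35.png',box=(200,120,480,330),wb=(180,150,460,400))
c=imaging.calibration('wrist'); im=imaging.camera('wrist'); q=proj('wrist',[.465,.1642,.1],c)[0].astype(int); print(q)
x0,y0=q-70; crop(bright(im,.8),max(x0,0),max(y0,0),x0+140,y0+140,4,'pics/w10.png'); print(x0,y0)
E
```

```text
t43.65 p [0.4627 0.1639 0.2006] r [-179.93   -0.21  156.72] F [ 0.4  0.2 -1.1] M [ 0.02 -0.01  0.02] op 0.045 q [19.5 -2.9  1.9 95.   0.1 42.7]
[316 228]
246 158
```

View pics/p35.png

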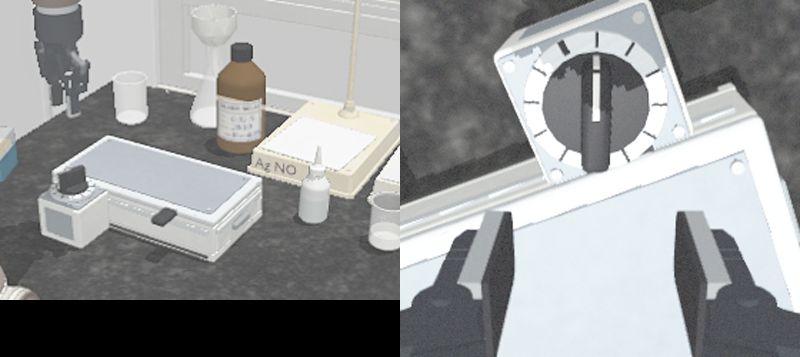

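View pics/w10.png

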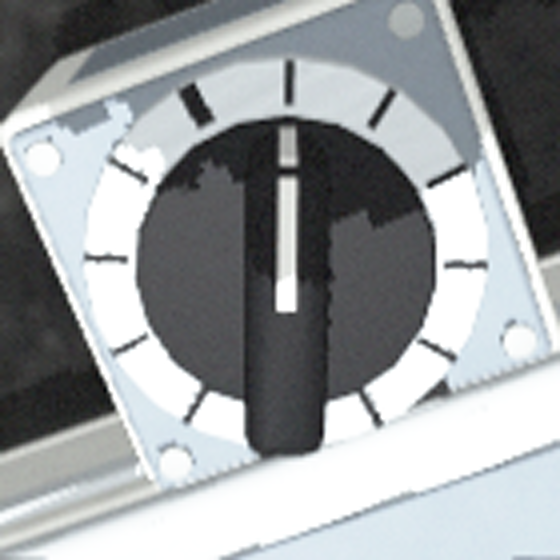

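```bash
python3 - <<'E'
from h import *
cv2.imwrite('pics/t9.png',bright(imaging.camera('top'),.8)); st()
E
```

```text
t43.85 p [0.4619 0.1637 0.1982] r [-179.81   -0.34  156.72] F [-0.4  0.3  0.1] M [ 0.   -0.05 -0.03] op 0.0449 q [19.5 -2.9  1.6 94.9  0.1 42.7]
```

View pics/t9.png

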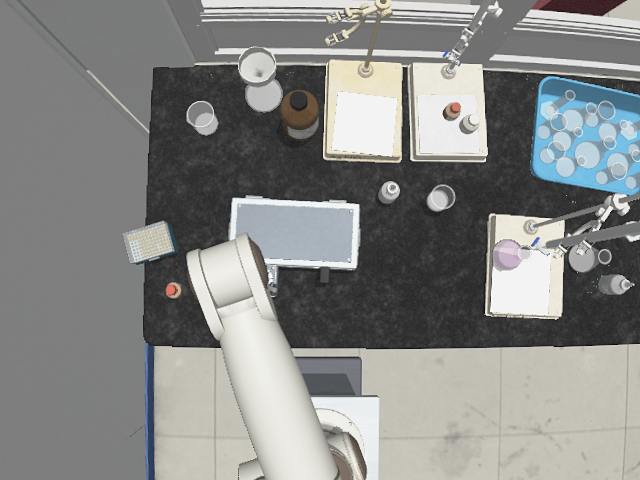

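The top view shows the bench clear of dishes and the lid shut. The dropper (389,192), beaker (440,198) and indicator bottle (172,290) are where they started, and the gripper is clear. I'm handing in the job.

```bash
python3 - <<'E'
from workcell import bot
print(bot.job_done())
E
```

```text
the job is handed in; nothing more can be done
None
```

I did the whole job and handed it in at about 44 s; `job_done` gave no verdict.

- **Dishes:** there were two on the bench. I laid them flat in the two right-hand bays, and the wrist view showed both lying flat before the lid came down. I couldn't see them once the lid was shut.
- **Lid:** I pulled it over by the tab in small steps, then pressed it shut from above. Contact force was 30 N at the end. The pictures show it flat on the rim.
- **Knob:** I turned it clockwise until the collar stopped, about 2.5 rad, then on through one click and let go. The white line now sits one graduation (about 30°) past the thick mark, and the collar reads about 2.98 if its zero points along chest x. That zero is my assumption, but the clutch only gave way once the collar had stopped.
- **Bystanders:** the final top view shows the dropper, beaker and indicator bottle where they started, and the gripper clear of everything.

**What disagreed:**
- The fingertips sat about 30 mm behind the stated tool point, so I set working heights from images and contact.
- The top camera placed the chest about 2 mm off in y compared with the wrist camera. I used the wrist camera's value.

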